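Hang up the ear defenders

TASK

The ear defenders lie on their side on the egg-engraving bench. Stand them up on their two cups on the dark mat and let go of them there, then take them again and hang them by the headband over the middle stretch of the rail, between its two collars, with one cup on each side of the bar and hanging straight. Set them down gently, never drop them, and leave the other things on the bench where they are.

Things in the scene. Friction and masses are not known exactly. Their poses are not given: they have to be found in the camera images.
- defenders: Rigid ear defenders, 0.2 kg: two boxy ear cups on a U-shaped headband. 148 high (own z, cups to crown), 150 cup to cup (own y), 48 deep (own x, across the band). Origin mid-height: cup undersides (flat, to stand on) z = -74, crown top z = +74. At the start they lie on the table, own x up, origin 24 above it, crown roughly towards the robot, cups away from it.
- crown (a point): Centre of the top of the headband's black crown cushion (own z = +74), same axes as the ear defenders. The cushion is 48 along x and 18 thick; its flat middle is 50 long in y, then its ends slope down to about z = 43 at |y| = 52. Below, bent steel wires (6 diameter, x = 0, |y| up to 72) join it to the cups.
- band_under (a point): Middle of the underside of the crown cushion (own z = +56), the place that rests on the bar; same axes as the ear defenders.
- cup_a (a point): Centre of the ear cup at own y = +59, z = -43 of the ear defenders, same axes. A cup is 62 high (z), 48 deep (x) and 32 thick (y, |y| 43 to 75): grey outer half, black inner half; 86 clear between the cups.
- cup_b (a point): Centre of the other, equal cup, at own y = -59, z = -43.
- mat: Dark rubber bench mat, fixed, 170 (x) by 220 (y), 3 thick. Origin at the centre of its underside, on the table.
- rail: Steel rail, fixed: a horizontal bar of 16 diameter, 300 long along own x, its top 150 above the table, on 18 mm posts at own x = +-140 with feet 50 by 110, 8 high. Two collars (36 diameter, 6 wide) at x = +-75 rise 10 above the bar; 144 clear between them. Origin on the table below the bar's middle. Left or right of the mat, ear defenders on the other side.
- rail_mid (a point): Middle of the top line of the rail's bar, 150 above the table; x axis along the bar, z up.
- eggcup_a: Wooden egg cup with a white egg, 48 diameter, 84 high, loose; origin under its centre. Leave alone.
- eggcup_b: Another such egg cup with egg. Leave alone.
- dye_a: Dye jar, 56 diameter, 75 high, loose; origin under its centre. Leave alone.
- dye_b: Another such dye jar. Leave alone.
- brush: Brush 150 long lying along its own x; origin under its middle. Leave alone.
Not all that is in view belongs to the job. Of the things that look like the defenders, the larger one is meant.

How it is judged:
By the outcome, as a careful person would: the job done as asked, in the order asked, and still so for the second after the job is handed in, with the robot touching nothing.
It also fails if it takes over 64 s, if anything falls off the work surface, if the arm or the gripper's body presses on something with over 40 N, if the wrist force passes 120 N, or if a joint passes its speed limit or range.

ROBOT

A 7-joint arm with a two-finger parallel gripper is mounted at the origin on the work surface. World frame = base frame: x ahead of the robot, y to its left, z up, the work surface at z = 0. Lengths are in m, angles in rad, forces in N, time in s.
With the tool pointing down it reaches from about 0.4 to 0.875 m from the base axis. Payload 19.3 kg.
Tool frame: the origin (TCP) lies at the very end of the fingers, on their centre line; the grasp point (between the pads) lies 19 mm behind it; z points along the fingers, y is the line along which they close (so a half turn about z gives the same grasp; the last joint's range is limited). The gripper opens to 85 mm and grips with 20 to 120 N. Pads are 22 mm wide; open, the fingers measure 114 mm over their backs; the gripper's body (76 mm by 85 mm) begins 54 mm behind the grasp point. The pads swing forward as they close: fully open they stand 13 mm farther back than shut.
Start: joints at [1.1, 0.521, -0.036, 1.599, 0.021, 1.021, -0.113], TCP at [0.244, -0.575, 0.231] pointing down, gripper open.
Joint ranges: [-2.91, 2.91], [-0.3, 2.13], [-1.5, 1.42], [0.17, 2.43], [-1.26, 4.41], [0.16, 1.93], [-2.52, 2.52]. Speed limits (rad/s): [1.89, 1.89, 2.39, 2.39, 3.01, 3.01, 3.01].

INTERFACE

Orientations are given as [roll, pitch, yaw] about the fixed x, y, z axes, in that order (R = Rz(yaw) Ry(pitch) Rx(roll)).
In Python, from workcell import observe, grab_frame, job_done gives the robot as it stands.
- The arm moves only by the tool move_arm, never from a script. Its argument "plan" is a list that holds one entry, the list of rows, each a list of 7 numbers: the shift along the tool's x, y, z each as a share of 0.02 m, from -1 to 1, then the turn, a rotation vector about the tool's x, y, z each as a share of 6 degrees, from -1 to 1, then the opening, from -1 (shut) to 1 (fully open). A call has exactly 10 rows; each row shifts and turns the commanded pose from where the row before left it, along the tool's axes as they then stand; what a row does not reach is not made up. A row lasts 1/10 s, in which the tool goes at most 50 mm and 8.59 degrees, less where a joint would pass 70% of its speed; a pose out of reach is approached as far as the arm can. A call with a number of a shift or a turn outside -1 to 1 is refused whole. A call with a gripper value outside its range is refused whole. The fingers move at their own pace and stop on an object; "grip_force" is the grip in N (left out, the last holds). Time passes only in rows, so rows that do not move let the fingers close, or fill a call up. It gives the time, the measured TCP pose, the force, the opening and the grip force at its end, in the units of the state.
- observe(): the state, without advancing time (a new reading comes with each control period).
- grab_frame(name): name is "side" or "top" or "wrist"; returns a dict with "color" (420x560x3 uint8, red, green, blue), "intrinsics" (3x3 intrinsics, pixels), "position" and "orientation" of the camera in the world; the wrist camera has in their place "tool_from_camera" (4x4, takes a point from camera to tool coordinates, whose origin is the TCP and whose axes are the flange's). Camera axes: x right, y down, z forward; pixel columns grow to the right and rows downward; lengths in m; the calibration is good to about 2 mm. A picture is of the moment at which its call begins: read the wrist's pose just before it. There is no depth.
- job_done(): hands the job in; it is judged then, once.
The state is a dict: "clock": time; "qpos": joint angles; "qd": joint speeds; "joint_efforts": joint torques, N m; "position": TCP position; "tool_rot": TCP orientation; "force": force on the tool from outside, world axes, zero at the start; "moment": the same for the moment, N m; "grip_width": finger opening in m; "finger_force": force on a finger pad.
Only numpy, scipy, OpenCV 4.12 (cv2) and the standard library are available. Lean on these libraries where they do the work, as an engineer would, in place of code of your own. Each camera call takes 0.05 s, during which the arm holds its last target. There are 200 camera calls.

## Working session

There is one attempt and no reset: what is moved stays moved. The work goes in short steps, Python scripts to look and compute and a tool call to move; the robot and the scene stay as the last step left them, time stands still between calls to the robot, and variables do not carry over. Pictures are saved under pics/ and viewed, at most 10 in all, crops included, and the job is handed in when it is done.

Besides the shell and the picture viewer there is one more tool, called after ">>>" as name([rows], argument=value, ...), one row to a line, values as JSON. move_arm: Moves the arm, as the interface text tells. Shift numbers are shares of 0.02 m and turn numbers shares of 6 degrees, none past 1 either way. Its arguments: {"type":"object","properties":{"plan":{"type":"array"},"grip_force":{"type":"number"}},"required":["plan"]}

```bash
mkdir -p pics; ls; cat > h.py <<'E'
import numpy as np, cv2
from scipy.spatial.transform import Rotation as R
from workcell import observe, grab_frame, job_done
def rot(o):
    o=np.array(o,float)
    return o if o.shape==(3,3) else (R.from_euler('xyz',o).as_matrix() if o.shape==(3,) else R.from_quat(o).as_matrix())
def cam(f,s=None):
    if 'tool_from_camera' in f:
        T=np.array(f['tool_from_camera']); A=rot(s['tool_rot'])
        return A@T[:3,:3], A@T[:3,3]+np.array(s['position'])
    return rot(f['orientation']),np.array(f['position'])
def ray(K,C,u,v):
    A,p=C; return p,A@np.linalg.solve(np.array(K),[u,v,1.])
def onz(K,C,u,v,z):
    p,d=ray(K,C,u,v); return p+d*(z-p[2])/d[2]
def proj(K,C,P):
    A,p=C; q=np.array(K)@(A.T@(np.array(P)-p)); return q[:2]/q[2]
E
python3 - <<'E'
from h import *
s=observe(); print({k:np.round(v,3).tolist() for k,v in s.items()})
ims=[]
for n in('top','side'):
    f=grab_frame(n); cv2.imwrite(f'pics/{n}0.png',cv2.cvtColor(f['color'],cv2.COLOR_RGB2BGR))
    print(n,f['intrinsics'],f['position'],f['orientation'])
E
```

```text
pics
{'clock': 0.0, 'qpos': [1.1, 0.522, -0.036, 1.6, 0.021, 1.021, -0.113], 'qd': [-0.001, 0.0, -0.0, -0.001, 0.001, -0.001, -0.0], 'joint_efforts': [-0.001, -92.711, 1.979, -36.994, 0.018, 0.008, -0.0], 'position': [0.244, -0.575, 0.231], 'tool_rot': [-3.14, 0.0, 0.401], 'force': [0.402, 0.122, 0.006], 'moment': [-0.042, 0.013, -0.0], 'finger_force': 0.0, 'grip_width': 0.086}
top [[503.47037597   0.         286.48922447]
 [  0.         503.47037597 199.97975258]
 [  0.           0.           1.        ]] [ 0.42917797 -0.01525104  1.52437662] [-3.05601217  0.01977669 -1.56721436]
side [[457.64283303   0.         291.39322284]
 [  0.         457.64283303 205.93298829]
 [  0.           0.           1.        ]] [0.28287005 1.07537295 1.00035753] [-2.25035964 -0.0190537  -2.87079419]
```

View pics/top0.png

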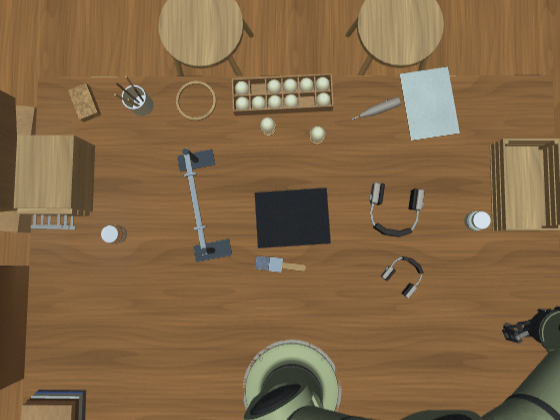

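View pics/side0.png

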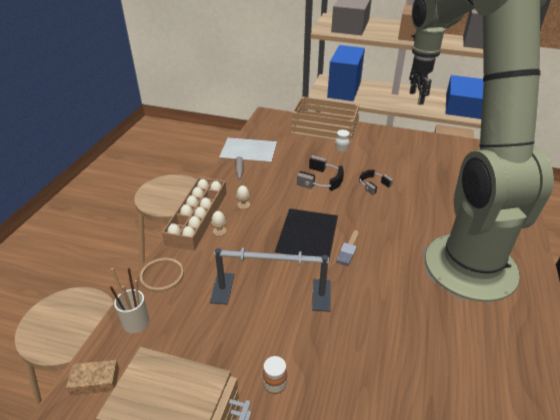

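The top view shows the larger defenders at about (396,210), with the crown at (393,233) and cups at (377,193) and (416,199). The mat is at (292,217) and the rail runs (188,155) to (205,250). The smaller look-alike is at (404,276). The side view agrees.

```bash
cat > m0.py <<'E'
from h import *
f=grab_frame('top'); K=np.array(f['intrinsics']); C=cam(f); im=f['color']
hsv=cv2.cvtColor(im,cv2.COLOR_RGB2HSV)
def comps(m,roi,z,amin=15):
    x0,y0,x1,y1=roi; M=np.zeros_like(m); M[y0:y1,x0:x1]=m[y0:y1,x0:x1]
    cs,_=cv2.findContours(M,cv2.RETR_EXTERNAL,cv2.CHAIN_APPROX_NONE)
    for c in cs:
        if cv2.contourArea(c)<amin: continue
        r=cv2.minAreaRect(c); b=cv2.boxPoints(r)
        print(np.round(r[0],1),np.round(r[1],1),round(r[2],1),'ctr',onz(K,C,*r[0],z)[:2].round(4),'box',[onz(K,C,*q,z)[:2].round(3).tolist() for q in b])
lo=((hsv[...,1]<70)).astype(np.uint8)
dark=(hsv[...,2]<45).astype(np.uint8)
print('def gray/low sat');comps(lo,(360,170,435,245),.03)
print('dark');comps(dark,(360,170,435,245),.048,8)
print('mat');comps(dark,(245,175,340,255),.003,100)
print('rail');comps(lo,(170,140,240,265),.15,8)
big=cv2.resize(im[140:270,165:445],None,fx=2.85,fy=2.85,interpolation=cv2.INTER_CUBIC)
cv2.imwrite('pics/crop.png',cv2.cvtColor(big,cv2.COLOR_RGB2BGR))
E
python3 m0.py
```

```text
def gray/low sat
[394.6 210.2] [54.3 50.1] 8.7 ctr [ 0.5276 -0.3056] box [[0.466, -0.215], [0.614, -0.238], [0.589, -0.397], [0.443, -0.372]]
dark
[379.2 229.8] [12.7  3.5] 45.0 ctr [ 0.4691 -0.2567] box [[0.478, -0.24], [0.486, -0.247], [0.46, -0.273], [0.452, -0.266]]
[412. 199.] [ 6. 20.] 0.0 ctr [ 0.5593 -0.3534] box [[0.53, -0.344], [0.589, -0.345], [0.589, -0.363], [0.53, -0.362]]
mat
[292.  217.5] [54.3 71.8] 86.2 ctr [ 0.5066 -0.0015] box [[0.581, 0.113], [0.596, -0.104], [0.433, -0.115], [0.417, 0.101]]
rail
[203.4 202.5] [113.9  36.2] 79.7 ctr [0.5396 0.2407] box [[0.686, 0.321], [0.705, 0.222], [0.396, 0.162], [0.378, 0.259]]
```

View pics/crop.png

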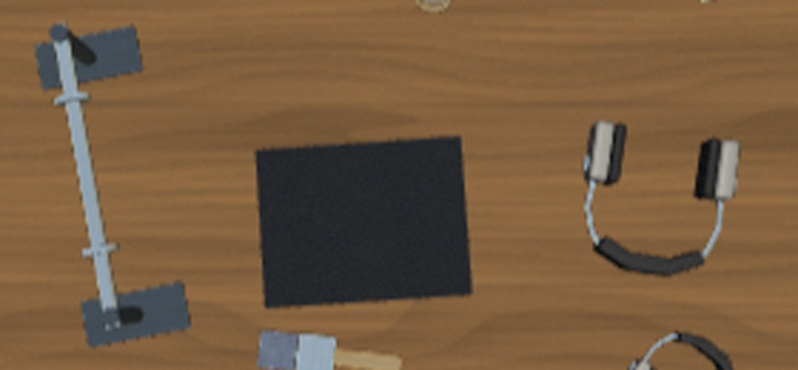

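The crop shows the collars at crop px (71,98) and (100,250), the mat centred, and the defenders with their crown towards the robot.

```bash
cat >> h.py <<'E'
def frame(az,down,ysign):
    "tool pointing at azimuth az, 'down' deg below horizontal; tool y horizontal, ysign*left of heading"
    a,e=np.radians([az,down]); h=np.array([np.cos(a),np.sin(a),0])
    z=np.cos(e)*h-np.sin(e)*np.array([0,0,1.]); y=ysign*np.array([-np.sin(a),np.cos(a),0])
    return np.c_[np.cross(y,z),y,z]
def show():
    s=observe(); print('t',round(s['clock'],2),'p',np.round(s['position'],4),'q',np.round(s['qpos'],2),'F',np.round(s['force'],1),'w',round(s['grip_width'],4)); return s
def togo(p,Rt,s=None):
    "shift (tool axes, shares) and turn (tool rotvec, shares) still to go; shift as if done before/after turn"
    s=s or observe(); A=rot(s['tool_rot']); d=np.array(p)-s['position']
    w=R.from_matrix(A.T@Rt).as_rotvec(degrees=True)
    print('shift now-axes',(A.T@d/.02).round(2),'target-axes',(Rt.T@d/.02).round(2),'turn',(w/6).round(2))
E
python3 - <<'E'
from h import *
s=show(); f=grab_frame('top');K=f['intrinsics'];C=cam(f)
for z in(.15,.142):
    a,b=[onz(K,C,165+u/2.85,140+v/2.85,z) for u,v in((71,98),(100,250))]
    print(a.round(4),b.round(4),'mid',((a+b)/2).round(4),np.degrees(np.arctan2(*(a-b)[1::-1])),np.linalg.norm(a-b))
togo((.45,-.25,.30),frame(-9,45,-1))
f=grab_frame('wrist');print(f['tool_from_camera'],f['intrinsics'])
E
```

```text
t 0.15 p [ 0.2437 -0.5753  0.2309] q [ 1.1   0.52 -0.04  1.6   0.02  1.02 -0.11] F [ 0.2 -0.3 -1. ] w 0.0853
[0.6175 0.2795 0.15  ] [0.4704 0.2486 0.15  ] mid [0.5439 0.264  0.15  ] 11.86582053060892 0.1503230128167553
[0.6186 0.2812 0.142 ] [0.4706 0.2501 0.142 ] mid [0.5446 0.2657 0.142 ] 11.865820530608941 0.15119801613173556
shift now-axes [ 15.84 -10.95  -3.45] target-axes [  7.84 -17.68   2.96] turn [-2.1   7.3   5.05]
[[-3.25167362e-04 -9.62282340e-01 -2.72052553e-01  6.87775874e-02]
 [ 9.99999839e-01 -4.39601354e-04  3.59685323e-04  2.09262688e-03]
 [-4.65713505e-04 -2.72052392e-01  9.62282328e-01 -1.41691702e-01]
 [ 0.00000000e+00  0.00000000e+00  0.00000000e+00  1.00000000e+00]] [[342.98514553   0.         276.52549787]
 [  0.         342.98514553 211.04954394]
 [  0.           0.           1.        ]]
```

>>> move_arm([
  [[0.8,-0.55,-0.17,0,0,0,1],[0.8,-0.55,-0.17,0,0,0,1],[0.8,-0.55,-0.17,0,0,0,1],[0.8,-0.55,-0.17,0,0,0,1],[0.8,-0.55,-0.17,0,0,0,1],[0.8,-0.55,-0.17,0,0,0,1],[0.8,-0.55,-0.17,0,0,0,1],[0.8,-0.55,-0.17,0,0,0,1],[0.8,-0.55,-0.17,0,0,0,1],[0.8,-0.55,-0.17,0,0,0,1]],
])

```text
clock: 1.25
position: [0.3489, -0.4103, 0.2656]
tool_rot: [-3.142, -0.0, 0.401]
force: [0.1, 0.0, 0.1]
grip_width: 0.0856
finger_force: 0.0
```

>>> move_arm([
  [[0.8,-0.55,-0.17,0,0,0,1],[0.8,-0.55,-0.17,0,0,0,1],[0.8,-0.55,-0.17,0,0,0,1],[0.8,-0.55,-0.17,0,0,0,1],[0.8,-0.55,-0.17,0,0,0,1],[0.8,-0.55,-0.17,0,0,0,1],[0.8,-0.55,-0.17,0,0,0,1],[0.8,-0.55,-0.17,0,0,0,1],[0.8,-0.55,-0.17,0,0,0,1],[0.8,-0.55,-0.17,0,0,0,1]],
])

```text
clock: 2.25
position: [0.453, -0.2466, 0.2996]
tool_rot: [3.142, -0.0, 0.401]
force: [-0.6, -0.5, -0.2]
grip_width: 0.0854
finger_force: 0.0
```

>>> move_arm([
  [[0,0,0,-0.21,0.73,0.5,1],[0,0,0,-0.21,0.73,0.5,1],[0,0,0,-0.21,0.73,0.5,1],[0,0,0,-0.21,0.73,0.5,1],[0,0,0,-0.21,0.73,0.5,1],[0,0,0,-0.21,0.73,0.5,1],[0,0,0,-0.21,0.73,0.5,1],[0,0,0,-0.21,0.73,0.5,1],[0,0,0,-0.21,0.73,0.5,1],[0,0,0,-0.21,0.73,0.5,1]],
])

```text
clock: 3.25
position: [0.4548, -0.2441, 0.298]
tool_rot: [3.115, -0.693, -0.061]
force: [-0.3, 0.5, 0.7]
grip_width: 0.0852
finger_force: 0.0
```

```bash
python3 - <<'E'
from h import *
s=show(); togo((.45,-.25,.30),frame(-9,45,-1),s)
f=grab_frame('wrist'); cv2.imwrite('pics/w1.png',cv2.cvtColor(f['color'],cv2.COLOR_RGB2BGR))
C=cam(f,s);K=f['intrinsics']
for P in((.5276,-.3056,.024),):print(proj(K,C,P))
E
```

```text
t 3.25 p [ 0.4548 -0.2441  0.298 ] q [ 0.99  0.08 -0.45  2.28 -1.04  0.29 -0.15] F [-0.3  0.5  0.7] w 0.0852
shift now-axes [-0.1   0.32 -0.21] target-axes [-0.06  0.33 -0.2 ] turn [-0.37  0.87  0.69]
[314.15201132 264.92163764]
```

View wrist.

View pics/w1.png

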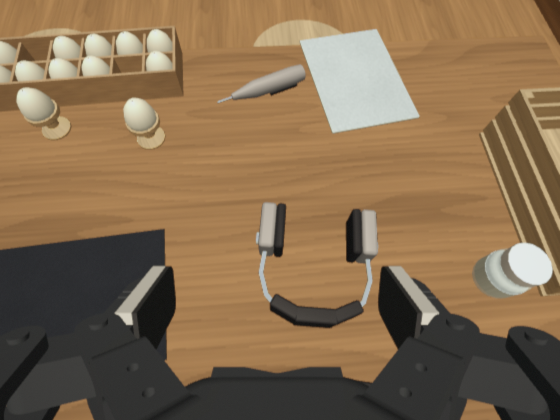

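The wrist view shows the defenders at the centre. Cup A's top face has its far corners at about (262,204) and (286,205); cup B's are at (349,211) and (376,212). The crown is at (316,315).

```bash
cat > m1.py <<'E'
from h import *
s=show(); f=grab_frame('wrist'); C=cam(f,s);K=f['intrinsics']; im=f['color']
hsv=cv2.cvtColor(im,cv2.COLOR_RGB2HSV)
m=((hsv[...,1]<75)|(hsv[...,2]<60)).astype(np.uint8)
for nm,(x0,y0,x1,y1) in dict(a=(250,192,300,245),b=(335,195,390,245)).items():
    M=m[y0:y1,x0:x1]; rows=np.argmax(M,0); has=M.any(0)
    print(nm,'top edge',{x0+i:int(y0+rows[i]) for i in range(len(rows)) if has[i]})
    for r in(212,220,228,236):
        q=np.flatnonzero(m[r,x0:x1]); print(r,x0+q.min(),x0+q.max())
g=cv2.cvtColor(im,cv2.COLOR_RGB2GRAY)
print('col268',g[225:262,267].tolist()); print('col369',g[232:268,368].tolist())
E
python3 m1.py
```

```text
t 3.3 p [ 0.4546 -0.2442  0.2978] q [ 1.    0.08 -0.46  2.28 -1.04  0.29 -0.15] F [-1.   1.7 -1.5] w 0.0853
a top edge {256: 233, 257: 232, 258: 232, 259: 231, 260: 222, 261: 212, 262: 205, 263: 203, 264: 202, 265: 202, 266: 202, 267: 202, 268: 202, 269: 202, 270: 202, 271: 202, 272: 202, 273: 203, 274: 203, 275: 203, 276: 205, 277: 206, 278: 205, 279: 204, 280: 204, 281: 204, 282: 204, 283: 204, 284: 205, 285: 207}
212 261 284
220 261 283
228 260 283
236 256 282
b top edge {346: 223, 347: 220, 348: 219, 349: 217, 350: 215, 351: 213, 352: 211, 353: 210, 354: 209, 355: 209, 356: 209, 357: 210, 358: 210, 359: 210, 360: 211, 361: 212, 362: 210, 363: 210, 364: 209, 365: 209, 366: 209, 367: 210, 368: 210, 369: 210, 370: 210, 371: 210, 372: 210, 373: 210, 374: 211, 375: 212, 376: 221, 377: 241}
212 352 375
220 347 375
228 346 376
236 347 376
col268 [184, 184, 184, 184, 185, 185, 185, 185, 185, 185, 186, 186, 186, 186, 186, 186, 187, 184, 177, 168, 153, 126, 98, 84, 80, 82, 94, 100, 93, 87, 92, 117, 133, 135, 135, 136, 136]
col369 [184, 185, 185, 185, 185, 186, 186, 186, 186, 187, 187, 187, 188, 187, 188, 188, 188, 188, 184, 174, 164, 146, 115, 89, 82, 86, 117, 162, 184, 186, 185, 186, 186, 185, 185, 186]
```

```bash
python3 - <<'E'
from h import *
s=show(); f=grab_frame('wrist'); C=cam(f,s);K=f['intrinsics']
g=lambda u,v,z=.048:onz(K,C,u,v,z)[:2]
fa,na=g(268,202),g(268,245.5); fb,nb=g(369,209.5),g(369,253.5)
print('lens',np.linalg.norm(fa-na),np.linalg.norm(fb-nb))
oa=g(261.3,215);ob=g(375.8,221.5);print('outer width',np.linalg.norm(oa-ob),oa,ob)
y=oa-ob;az=np.degrees(np.arctan2(y[1],y[0]));print('own y az',az, 'from far edge',np.degrees(np.arctan2(*(fa-fb)[::-1])))
a=np.radians((az+np.degrees(np.arctan2(*(fa-fb)[::-1])))/2); Y=np.array([np.cos(a),np.sin(a)]); Z=np.array([-Y[1],Y[0]]) 
mid=(oa+ob)/2
# along z: mean of far(-74) and near(-12) of both cups -> z=-43
c=(fa+na+fb+nb)/4; c43=mid+Z*((c-mid)@Z); O=c43+Z*.043
print('Z',Z,'cupline',c43,'O',O)
G=np.r_[O+Y*.059-Z*.045,.024+.014]; print('grasp pt cup_a',G)
az=np.degrees(np.arctan2(-Z[1],-Z[0]));Rt=frame(az,45,-1);print('heading',az)
tcp=G+Rt[:,2]*.019;pre=tcp-Rt[:,2]*.10;print('tcp',tcp,'pre',pre)
togo(pre,Rt,s);togo(tcp,Rt,s)
E
```

```text
t 3.35 p [ 0.4545 -0.2452  0.2979] q [ 1.    0.08 -0.46  2.28 -1.03  0.29 -0.16] F [0.2 0.4 0.3] w 0.0856
lens 0.059164500994041844 0.059461114391536736
outer width 0.1463130550077894 [ 0.59048589 -0.24349055] [ 0.57125748 -0.38853461]
own y az 82.4483663587868 from far edge 81.33756867657317
Z [-0.99000636  0.14102275] cupline [ 0.56897964 -0.3143186 ] O [ 0.52640937 -0.30825462]
grasp pt cup_a [ 0.57928    -0.25619027  0.038     ]
heading -8.107032482320026
tcp [ 0.59258076 -0.25808491  0.02456497] pre [ 0.52257674 -0.2481131   0.09527565]
shift now-axes [-3.84 -0.32  9.97] target-axes [-4.77 -0.34  9.56] turn [-0.27  0.89  0.57]
shift now-axes [-3.38 -0.17 14.95] target-axes [-4.77 -0.34 14.56] turn [-0.27  0.89  0.57]
```

>>> move_arm([
  [[0,0,0,-0.27,0.89,0.57,1],[-0.53,-0.04,1,0,0,0,1],[-0.53,-0.04,1,0,0,0,1],[-0.53,-0.04,1,0,0,0,1],[-0.53,-0.04,1,0,0,0,1],[-0.53,-0.04,1,0,0,0,1],[-0.53,-0.04,1,0,0,0,1],[-0.53,-0.04,1,0,0,0,1],[-0.53,-0.04,1,0,0,0,1],[-0.53,-0.04,1,0,0,0,1]],
])

```text
clock: 4.4
position: [0.4922, -0.2753, 0.1726]
tool_rot: [-3.087, -0.596, -0.068]
force: [-0.1, -0.2, 0.6]
grip_width: 0.0854
finger_force: 0.0
```

```bash
python3 - <<'E'
from h import *
s=show();Rt=frame(-8.1,45,-1);togo((.59258,-.2581,.02457),Rt,s)
f=grab_frame('wrist'); cv2.imwrite('pics/w2.png',cv2.cvtColor(f['color'],cv2.COLOR_RGB2BGR))
E
```

```text
t 4.4 p [ 0.4922 -0.2753  0.1726] q [ 0.96  0.42 -0.45  2.21 -1.26  0.16  0.19] F [-0.1 -0.2  0.6] w 0.0854
shift now-axes [-0.06 -0.71  8.95] target-axes [-1.81 -1.56  8.66] turn [-0.96  1.83  0.49]
```

View pics/w2.png

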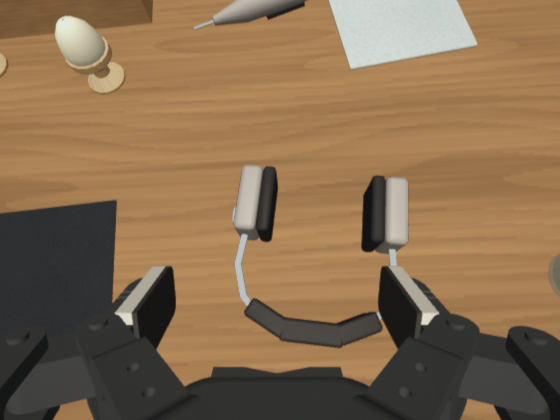

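The wrist view shows the cups at (256,200) and (386,213). The arm is pinned at its q5 and q6 limits, so I'll identify the kinematics to plan around that.

```bash
cat > kin.py <<'E'
from h import *
import itertools
D=[([1.1,.522,-.036,1.6,.021,1.021,-.113],[.244,-.575,.231],[-3.14,0,.401]),
([.99,.08,-.45,2.28,-1.04,.29,-.15],[.4548,-.2441,.298],[3.115,-.693,-.061]),
([.96,.42,-.45,2.21,-1.26,.16,.19],[.4922,-.2753,.1726],[-3.087,-.596,-.068])]
def chain(q,sg,off=0):
    A=R.identity(); out=[]
    for i,(a,s) in enumerate(zip(q,sg)):
        a=s*a+(off if i==0 else 0)
        A=A*R.from_euler('z' if i%2==0 else 'y',a); out.append(A.as_matrix())
    return out
if __name__=='__main__':
    best=[]
    for sg in itertools.product((1,-1),repeat=7):
        if sg[1]<0: continue
        for off in np.radians(np.arange(-180,180,5)):
            M=[chain(q,sg,off)[-1].T@rot(o) for q,p,o in D]   # should be a constant
            e=sum(np.linalg.norm(M[0]-m) for m in M[1:])
            e2=sum(np.linalg.norm(chain(q,sg,off)[-1][:,2]-rot(o)[:,2]) for q,p,o in D)
            best.append((e+e2,sg,round(float(np.degrees(off)))))
    best.sort(key=lambda b:b[0])
    for b in best[:5]: print(b)
    _,sg,off=best[0]; off=np.radians(off)
    print(chain(D[0][0],sg,off)[-1].T@rot(D[0][2]))
    Am=[];bv=[]
    for q,p,o in D:
        c=chain(q,sg,off)
        Am.append(np.c_[[0,0,1],c[1][:,2],c[3][:,2],c[5][:,2]]);bv+=p
    x=np.linalg.lstsq(np.vstack(Am),bv,rcond=None);print(x[0],np.vstack(Am)@x[0]-bv)
E
python3 kin.py
```

```text
(np.float64(0.018557554131563254), (-1, 1, -1, 1, -1, 1, -1), 0)
(np.float64(0.2595433007482878), (-1, 1, -1, 1, -1, 1, -1), 5)
(np.float64(0.26539454321831024), (-1, 1, -1, 1, -1, 1, -1), -5)
(np.float64(0.5201885979925286), (-1, 1, -1, 1, -1, 1, -1), 10)
(np.float64(0.5260363568468291), (-1, 1, -1, 1, -1, 1, -1), -10)
[[ 1.00229765e-03 -9.99999338e-01  5.64845231e-04]
 [ 9.99999496e-01  1.00233231e-03  6.10736505e-05]
 [-6.16397727e-05  5.64783733e-04  9.99999839e-01]]
[0.19977766 0.5906565  0.40781202 0.2678144 ] [ 0.0600229   0.01001962 -0.00048632 -0.00508339  0.04697191 -0.00227378
  0.01059513  0.02416445  0.0027601 ]
```

```bash
cat > kin2.py <<'E'
from kin import *
sg=(-1,1,-1,1,-1,1,-1)
def cols(q):
    c=chain(q,sg); return dict(d1=np.array([0,0,1.]),d3=c[1][:,2],d5=c[3][:,2],d7=c[5][:,2],y0=c[0][:,1],x0=c[0][:,0],x2=c[2][:,0],y2=c[2][:,1],x4=c[4][:,0],y4=c[4][:,1],x6=c[5][:,0],bx=np.array([1.,0,0]),by=np.array([0,1.,0]))
bv=np.concatenate([p for q,p,o in D]); CC=[cols(q) for q,_,_ in D]
base=['d1','d3','d5','d7']; r=[]
for n in(1,2):
  for ex in itertools.combinations([k for k in CC[0] if k not in base],n):
    ks=base+list(ex); A=np.vstack([np.c_[tuple(c[k] for k in ks)] for c in CC])
    x=np.linalg.lstsq(A,bv,rcond=None)[0]; r.append((np.abs(A@x-bv).max(),ks[4:],x.round(3).tolist()))
r.sort(key=lambda t:t[0])
for t in r[:8]: print(t)
E
python3 kin2.py
```

```text
(np.float64(0.00051151255617643), ['y0', 'y2'], [0.317, 0.53, 0.42, 0.326, -0.021, -0.037])
(np.float64(0.0005249635435760625), ['y2', 'x4'], [0.309, 0.531, 0.424, 0.309, -0.058, 0.007])
(np.float64(0.0013950403793459298), ['y2', 'y4'], [0.304, 0.541, 0.412, 0.324, -0.051, -0.007])
(np.float64(0.0014920926614203078), ['y2', 'bx'], [0.31, 0.537, 0.422, 0.322, -0.049, -0.011])
(np.float64(0.002168635253942036), ['y2', 'x6'], [0.301, 0.537, 0.421, 0.312, -0.057, 0.006])
(np.float64(0.002274200364913881), ['y0', 'x4'], [0.332, 0.529, 0.416, 0.353, -0.058, -0.012])
(np.float64(0.0027070537183147003), ['y2', 'by'], [0.303, 0.538, 0.421, 0.314, -0.059, 0.007])
(np.float64(0.002761689636171627), ['x0', 'y2'], [0.305, 0.54, 0.423, 0.318, -0.009, -0.057])
```

```bash
cat > ik.py <<'E'
from kin import chain
from h import *
from scipy.optimize import least_squares
sg=(-1,1,-1,1,-1,1,-1); M7=R.from_euler('z',90,degrees=True).as_matrix()
LO=np.array([-2.91,-.3,-1.5,.17,-1.26,.16,-2.52]);HI=np.array([2.91,2.13,1.42,2.43,4.41,1.93,2.52])
def fk(q):
    c=chain(q,sg)
    p=np.array([0,0,.317])+.53*c[1][:,2]+.42*c[3][:,2]+.326*c[5][:,2]-.021*c[0][:,1]-.037*c[2][:,1]
    return p,c[-1]@M7
def err(q,p,Rt):
    pp,A=fk(q); return np.r_[(pp-p)*5,R.from_matrix(Rt.T@A).as_rotvec()]
def ik(p,Rt,q0,m=.08,reg=1e-3):
    lo,hi=LO+m,HI-m; q0=np.clip(q0,lo+.01,hi-.01)
    r=least_squares(lambda q:np.r_[err(q,p,Rt),reg*(q-q0)],q0,bounds=(lo,hi),max_nfev=80)
    return r.x,np.linalg.norm(err(r.x,p,Rt))
def iks(p,Rt,n=40,m=.08,seed=0):
    g=np.random.default_rng(seed);out=[]
    for _ in range(n):
        q,e=ik(p,Rt,g.uniform(LO,HI),m)
        if e<.01: out.append(q)
    return out
E
cat > plan1.py <<'E'
from ik import *
O=np.array([.5264,-.3083,.024]); az=-8.1
def grasp(a,ys,cup=1,ox=.012,oz=-.045):
    e=np.radians(az); h=np.array([np.cos(e),np.sin(e),0]); Y=np.array([-h[1],h[0],0])
    G=O+cup*.059*Y-h*oz+np.array([0,0,ox]); Rt=frame(az,90-a,ys); return G+.019*Rt[:,2],Rt
for a in(20,30,45):
  for ys in(1,-1):
    p,Rt=grasp(a,ys); S=iks(p,Rt,25)
    print('lie',a,ys,[q.round(2).tolist() for q in S[:4]],len(S))
for a in(20,30,45):
  for ys in(1,-1):
    for yaw in(-60,0,60):
      Rt=frame(yaw,a,ys); p=np.array([.507,0,.035])+.019*Rt[:,2]
      S=iks(p,Rt,15); print('stand',90-a,ys,yaw,[q.round(2).tolist() for q in S[:2]],len(S))
E
time python3 plan1.py
```

```text
lie 20 1 [[1.21, 1.31, -1.42, 1.94, 1.65, 1.11, 0.66], [0.68, 0.78, -0.44, 1.96, 1.12, 0.24, 0.77], [0.9, 0.87, -0.76, 1.95, 1.36, 0.46, 0.63], [1.0, 0.94, -0.92, 1.94, 1.44, 0.59, 0.61]] 11
lie 20 -1 [[0.68, 0.78, -0.44, 1.96, 1.12, 0.24, -2.37], [0.68, 0.78, -0.44, 1.96, 1.12, 0.24, -2.37], [0.68, 0.78, -0.44, 1.96, 1.12, 0.24, -2.37], [0.75, 0.8, -0.54, 1.96, 1.21, 0.3, -2.44]] 6
lie 30 1 [[1.28, 1.34, -1.42, 2.05, 1.9, 1.03, 0.51], [0.73, 0.79, -0.46, 2.08, 2.42, 0.24, -0.49], [0.73, 0.79, -0.46, 2.08, 2.42, 0.24, -0.49], [0.2, 0.78, 0.24, 2.1, 3.96, 0.36, -2.24]] 13
lie 30 -1 [[0.4, 0.75, -0.02, 2.09, 3.61, 0.24, 1.33], [-0.27, 1.13, 1.0, 2.13, 4.19, 0.97, 0.36], [0.4, 0.75, -0.02, 2.09, 3.61, 0.24, 1.33], [0.4, 0.75, -0.02, 2.09, 3.61, 0.24, 1.33]] 10
lie 45 1 [[1.28, 1.26, -1.19, 2.19, 2.44, 0.83, 0.03], [1.29, 1.28, -1.22, 2.19, 2.43, 0.84, 0.06], [0.38, 0.84, 0.05, 2.23, 3.47, 0.73, -1.66], [0.84, 0.89, -0.54, 2.21, 3.02, 0.62, -0.95]] 14
lie 45 -1 [[0.14, 0.9, 0.37, 2.24, 3.63, 0.86, 1.19], [-0.32, 1.41, 1.12, 2.26, 3.77, 1.41, 0.48], [0.61, 0.84, -0.24, 2.22, 3.28, 0.65, 1
[... 813 characters left out ...]
27, -2.44], [-1.44, 1.61, 1.11, 2.2, -1.11, 0.27, -2.44]] 12
stand 60 -1 0 [] 0
stand 60 -1 60 [[1.36, 1.61, -1.34, 2.13, 1.15, 0.42, -0.9], [1.12, 1.22, -0.91, 2.14, -1.02, 0.24, 1.13]] 9
stand 45 1 -60 [[0.25, 1.22, -1.15, 2.16, 1.69, 1.79, -1.32], [-0.72, 0.87, 0.2, 2.21, 1.38, 0.65, -1.42]] 10
stand 45 1 0 [] 0
stand 45 1 60 [[1.2, 1.34, -1.27, 2.16, 1.31, 0.42, 1.86], [1.25, 1.49, -1.42, 2.16, 1.41, 0.63, 1.82]] 3
stand 45 -1 -60 [[-0.7, 0.86, 0.16, 2.21, 1.39, 0.67, 1.71], [-0.04, 0.95, -0.7, 2.17, 1.56, 1.33, 1.74]] 5
stand 45 -1 0 [] 0
stand 45 -1 60 [[1.2, 1.35, -1.29, 2.16, 1.33, 0.45, -1.29], [1.12, 1.2, -1.13, 2.16, 1.13, 0.24, -1.14]] 4
real	0m20.586s
user	0m21.022s
sys	0m0.088s
```

```bash
cat > plan2.py <<'E'
from ik import *
from plan1 import grasp
def slerp(A,B,n):
    w=R.from_matrix(A.T@B).as_rotvec(); return [A@R.from_rotvec(w*(i+1)/n).as_matrix() for i in range(n)]
def go(q,p,Rt,n=12):
    p0,R0=fk(q); w=0
    for i,Ri in enumerate(slerp(R0,Rt,n)):
        q,e=ik(p0+(p-p0)*(i+1)/n,Ri,q,m=.0,reg=.02); w=max(w,e)
    print(q.round(2),'worst',round(w,3)); return q
if __name__=='__main__':
  q0=observe()['qpos']
  for a in(15,25,35):
    print('a',a)
    p,Rt=grasp(a,1); pre=p-.1*Rt[:,2]; up=np.array([.5,-.25,.25])
    az=-8.1
    ydn=frame(az,89.9,1)
    q=go(np.array(q0),up,frame(az,89.9,-1))          # level
    q=go(q,up,ydn@R.from_euler('z',90,degrees=True).as_matrix())  # roll -90
    q=go(q,up,ydn@R.from_euler('z',45,degrees=True).as_matrix())
    q=go(q,up,frame(az-60,60,1)); q=go(q,pre,Rt); q=go(q,p,Rt)
    L=np.array(p)+[0,0,.22]; q=go(q,L,Rt)
    for hd in(-40,-60,-80):
        Rs=frame(hd,a,-1);ps=np.array([.5,0.0,.05])+.019*Rs[:,2]
        print('stand',hd);q1=go(q,ps+[0,0,.2],Rs,25);q1=go(q1,ps,Rs)
E
sed -i 's/^for a in(20,30,45):/if __name__=="__main__":\n for a in(20,30,45):/' plan1.py; sed -i '/^if __name__/,$d' plan1.py; python3 plan2.py
```

```text
a 15
[ 0.01  0.43  0.48  1.77 -0.23  0.99 -1.13] worst 0.001
[ 0.28  0.4   0.11  1.76 -0.05  0.99  0.27] worst 0.0
[ 0.41  0.4  -0.06  1.75  0.03  0.99  0.98] worst 0.0
[-0.07  0.28  0.19  2.07  0.7   0.65 -0.05] worst 0.0
[ 0.7   0.59 -0.47  1.93  0.48  0.45  1.36] worst 0.0
[ 0.57  0.76 -0.31  1.9   0.58  0.29  1.26] worst 0.0
[ 0.78  0.47 -0.58  1.76  0.33  0.74  1.49] worst 0.0
stand -40
[-0.07  0.78 -0.92  2.43  1.67  1.89  1.78] worst 0.011
[-0.28  1.25 -0.56  2.33  1.86  1.93  1.39] worst 0.002
stand -60
[-0.34  0.71 -0.55  2.2   1.36  1.72  1.78] worst 0.0
[-0.4   1.16 -0.45  2.11  1.5   1.71  1.45] worst 0.0
stand -80
[-0.3   0.79 -0.54  1.95  1.14  1.85  1.82] worst 0.0
[-0.34  1.17 -0.46  1.87  1.24  1.75  1.56] worst 0.0
a 25
[ 0.01  0.43  0.48  1.77 -0.23  0.99 -1.13] worst 0.001
[ 0.28  0.4   0.11  1.76 -0.05  0.99  0.27] worst 0.0
[ 0.41  0.4  -0.06  1.75  0.03  0.99  0.98] worst 0.0
[-0.07  0.28  0.19  2.07  0.7   0.65 -0.05] worst 0.0
[ 0.77  0.57 -0.49  2.1   0.98  0.18  0.89] worst 0.001
[ 0.76  0.79 -0.52  2.02  1.72  0.24  0.21] worst 0.001
[ 1.13  0.56 -1.05  1.
[... 430 characters left out ...]
-1.13] worst 0.001
[ 0.28  0.4   0.11  1.76 -0.05  0.99  0.27] worst 0.0
[ 0.41  0.4  -0.06  1.75  0.03  0.99  0.98] worst 0.0
[-0.07  0.28  0.19  2.07  0.7   0.65 -0.05] worst 0.0
[ 0.9   0.61 -0.6   2.25  2.6   0.26 -0.66] worst 0.003
[ 0.82  0.83 -0.56  2.12  2.63  0.37 -0.63] worst 0.0
[ 1.17  0.51 -1.02  2.02  1.03  0.36  0.88] worst 0.004
stand -40
[ 0.18  0.52 -1.04  2.36  1.55  1.39  2.11] worst 0.0
[-0.01  1.06 -0.79  2.38  1.89  1.63  1.68] worst 0.0
stand -60
[ 0.11  0.64 -1.02  2.16  1.33  1.63  2.02] worst 0.0
[-0.03  1.07 -0.81  2.18  1.59  1.65  1.65] worst 0.0
stand -80
[ 0.08  0.75 -0.99  1.95  1.15  1.81  1.9 ] worst 0.0
[-0.02  1.1  -0.83  1.96  1.35  1.71  1.62] worst 0.0
```

```bash
python3 - <<'E'
from h import *
s=show(); dn=frame(-8.1,90,1)
togo((.49,-.26,.23),dn@R.from_euler('z',100,degrees=True).as_matrix(),s)
E
```

```text
t 4.45 p [ 0.4923 -0.2757  0.171 ] q [ 0.96  0.43 -0.45  2.21 -1.26  0.16  0.19] F [-1.5  1.  -3.4] w 0.0854
shift now-axes [ 1.51 -0.91 -2.49] target-axes [ 0.71 -0.35 -2.95] turn [  3.3   -5.14 -12.08]
```

>>> move_arm([
  [[0.5,-0.3,-0.83,0,0,0,1],[0.5,-0.3,-0.83,0,0,0,1],[0.5,-0.3,-0.83,0,0,0,1],[0,0,0,0.24,-0.37,-0.86,1],[0,0,0,0.24,-0.37,-0.86,1],[0,0,0,0.24,-0.37,-0.86,1],[0,0,0,0.24,-0.37,-0.86,1],[0,0,0,0.24,-0.37,-0.86,1],[0,0,0,0.24,-0.37,-0.86,1],[0,0,0,0.24,-0.37,-0.86,1]],
])

```text
clock: 5.45
position: [0.4887, -0.2602, 0.2326]
tool_rot: [3.061, -0.301, 0.63]
force: [-0.8, 0.2, 0.4]
grip_width: 0.0856
finger_force: 0.0
```

>>> move_arm([
  [[0,0,0,0.24,-0.37,-0.86,1],[0,0,0,0.24,-0.37,-0.86,1],[0,0,0,0.24,-0.37,-0.86,1],[0,0,0,0.24,-0.37,-0.86,1],[0,0,0,0.24,-0.37,-0.86,1],[0,0,0,0.24,-0.37,-0.86,1],[0,0,0,0.24,-0.37,-0.86,1],[0,0,0,0,0,-1,1],[0,0,0,0,0,-1,1],[0,0,0,0,0,-1,1]],
])

```text
clock: 6.45
position: [0.489, -0.2602, 0.2326]
tool_rot: [-3.137, 0.001, 1.569]
force: [0.2, -0.0, -0.4]
grip_width: 0.0854
finger_force: 0.0
```

```bash
sed -i 's/ox=.012,oz=-.045/ox=.008,oz=-.036/' plan1.py; cat > st.py <<'E'
from plan1 import *
s=show(); p,Rt=grasp(20,1); print('tcp',p); print('pre');togo(p-.1*Rt[:,2],Rt,s);print('grasp');togo(p,Rt,s)
print('model err',fk(s['qpos'])[0]-s['position'])
E
python3 st.py
```

```text
t 6.45 p [ 0.489  -0.2602  0.2326] q [ 0.45  0.41 -0.09  1.78  0.05  0.96  0.34] F [ 0.2 -0.  -0.4] w 0.0854
tcp [ 0.57678758 -0.25587668  0.01414584]
pre
shift now-axes [0.46 2.73 6.21] target-axes [-0.32  0.83  6.74] turn [ -2.42  -2.77 -13.51]
grasp
shift now-axes [ 0.23  4.44 10.9 ] target-axes [-0.32  0.83 11.74] turn [ -2.42  -2.77 -13.51]
model err [-1.76550350e-05  1.21660576e-03 -7.50797465e-04]
```

>>> move_arm([
  [[0,0,0,-0.17,-0.2,-0.96,1],[0,0,0,-0.17,-0.2,-0.96,1],[0,0,0,-0.17,-0.2,-0.96,1],[0,0,0,-0.17,-0.2,-0.96,1],[0,0,0,-0.17,-0.2,-0.96,1],[0,0,0,-0.17,-0.2,-0.96,1],[0,0,0,-0.17,-0.2,-0.96,1],[0,0,0,-0.17,-0.2,-0.96,1],[0,0,0,-0.17,-0.2,-0.96,1],[0,0,0,-0.17,-0.2,-0.96,1]],
])

```text
clock: 7.45
position: [0.489, -0.2601, 0.2326]
tool_rot: [3.091, 0.256, 2.574]
force: [-0.4, -1.1, 0.1]
grip_width: 0.0854
finger_force: 0.0
```

>>> move_arm([
  [[0,0,0,-0.17,-0.2,-0.96,1],[0,0,0,-0.17,-0.2,-0.96,1],[0,0,0,-0.17,-0.2,-0.96,1],[0,0,0,-0.17,-0.2,-0.96,1],[-0.06,0.14,1,0,0,0,1],[-0.06,0.14,1,0,0,0,1],[-0.06,0.14,1,0,0,0,1],[-0.06,0.14,1,0,0,0,1],[-0.06,0.14,1,0,0,0,1],[-0.06,0.14,1,0,0,0,1]],
])

```text
clock: 8.45
position: [0.5393, -0.2508, 0.1214]
tool_rot: [-3.138, 0.349, 2.989]
force: [0.8, 0.2, 0.6]
grip_width: 0.0856
finger_force: 0.0
```

```bash
python3 st.py; python3 - <<'E'
from h import *
f=grab_frame('wrist'); cv2.imwrite('pics/w3.png',cv2.cvtColor(f['color'],cv2.COLOR_RGB2BGR))
E
```

```text
t 8.45 p [ 0.5393 -0.2508  0.1214] q [ 0.61  0.52 -0.3   2.05  0.3   0.26  1.51] F [0.8 0.2 0.6] w 0.0856
tcp [ 0.57678758 -0.25587668  0.01414584]
pre
shift now-axes [0.06 0.02 0.69] target-axes [0.06 0.02 0.69] turn [-0.07  0.   -0.1 ]
grasp
shift now-axes [0.06 0.05 5.69] target-axes [0.06 0.02 5.69] turn [-0.07  0.   -0.1 ]
model err [-0.0005646   0.00114525 -0.00065974]
```

View pics/w3.png

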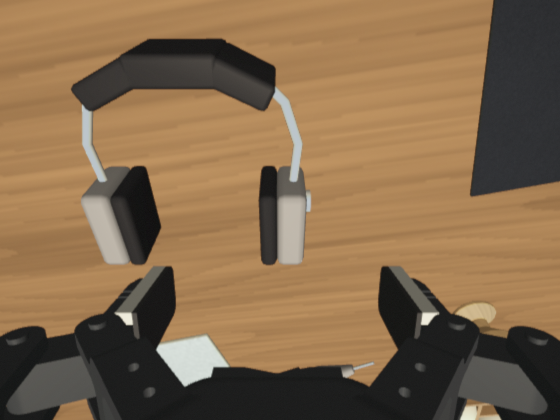

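The wrist view shows cup A at cols 260–305, centred between the pads (midline ~277). Next: descend and grip.

>>> move_arm([
  [[0,0,0.95,0,0,0,1],[0,0,0.95,0,0,0,1],[0,0,0.95,0,0,0,1],[0.06,0.05,0.95,0,0,-0.1,1],[0,0,0.95,0,0,0,1],[0,0,0.94,0,0,0,1],[0,0,0,0,0,0,0.4],[0,0,0,0,0,0,0],[0,0,0,0,0,0,-1],[0,0,0,0,0,0,-1]],
], grip_force=60)

```text
clock: 9.5
position: [0.5731, -0.256, 0.0242]
tool_rot: [-3.137, 0.348, 2.995]
force: [-4.0, 2.0, 15.7]
grip_width: 0.0312
finger_force: 58.1
```

>>> move_arm([
  [[0,0,0,0,0,0,-1],[0,0,0,0,0,0,-1],[0,0,0,0,0,0,-1],[0,0,0,0,0,0,-1],[0,0,0,0,0,0,-1],[0,0,0,0,0,0,-1],[0,0,0,0,0,0,-1],[0,0,0,0,0,0,-1],[0,0,0,0,0,0,-1],[0,0,0,0,0,0,-1]],
])

```text
clock: 10.5
position: [0.5731, -0.256, 0.0242]
tool_rot: [-3.137, 0.348, 2.995]
force: [-3.6, 2.5, 11.9]
grip_width: 0.0308
finger_force: 60.5
```

```bash
python3 st.py;
```

```text
t 10.5 p [ 0.5731 -0.256   0.0242] q [ 0.6   0.73 -0.32  2.    0.99  0.16  0.86] F [-3.6  2.5 11.9] w 0.0308
tcp [ 0.57678758 -0.25587668  0.01414584]
pre
shift now-axes [ 0.01  0.01 -4.47] target-axes [ 0.    0.03 -4.47] turn [-0.06 -0.01 -0.04]
grasp
shift now-axes [0.   0.04 0.53] target-axes [0.   0.03 0.53] turn [-0.06 -0.01 -0.04]
model err [-0.00065721  0.00098209 -0.00068323]
```

```bash
cat > p3.py <<'E'
from plan2 import *
q=np.array(observe()['qpos']); s=observe(); p=np.array(s['position']); A=rot(s['tool_rot'])
for hd in(-40,-50,-60):
    a=np.radians(hd-90); T=np.array([.507,-.0015,.041])+.0584*np.array([np.cos(a),np.sin(a),0])
    Rs=frame(hd,20,-1); print(hd,T.round(4))
    q1=go(q,p+[-.03,.03,.2],A); q1=go(q1,T+[0,0,.17],Rs,25); q1=go(q1,T,Rs); q1=go(q1,T-.1*Rs[:,2],Rs)
    w=R.from_matrix(A.T@Rs).as_rotvec(degrees=True);print('turn',w/6,np.linalg.norm(w))
E
python3 p3.py
```

```text
-40 [ 0.4695 -0.0462  0.041 ]
[ 0.98  0.43 -0.84  1.97  0.55  0.58  1.25] worst 0.0
[ 0.05  0.86 -1.07  2.43  1.57  1.93  1.78] worst 0.15
[-0.22  1.27 -0.61  2.43  1.82  1.93  1.32] worst 0.064
[-0.46  1.24 -0.74  2.43  1.44  1.93  1.17] worst 0.112
turn [ 10.88766845   5.10409218 -23.36642466] 157.6736622880628
-50 [ 0.4623 -0.039   0.041 ]
[ 0.98  0.43 -0.84  1.97  0.55  0.58  1.25] worst 0.0
[-0.03  0.86 -1.01  2.43  1.48  1.93  1.65] worst 0.017
[-0.19  1.25 -0.7   2.36  1.68  1.93  1.33] worst 0.003
[-0.4   1.2  -0.81  2.38  1.38  1.93  1.21] worst 0.0
turn [ 10.25196003   6.47076564 -22.01409333] 150.78917968814457
-60 [ 0.4564 -0.0307  0.041 ]
[ 0.98  0.43 -0.84  1.97  0.55  0.58  1.25] worst 0.0
[-0.22  0.76 -0.76  2.32  1.32  1.75  1.64] worst 0.0
[-0.3   1.17 -0.61  2.25  1.5   1.76  1.34] worst 0.0
[-0.44  1.13 -0.73  2.22  1.27  1.82  1.31] worst 0.0
turn [  9.590955     7.71930696 -20.60670682] 144.0263080305417
```

>>> move_arm([
  [[0,0,-0.5,0,0,0,-1],[0,0,-1,0,0,0,-1],[0,0,-1,0,0,0,-1],[0,0,-1,0,0,0,-1],[0,0,-1,0,0,0,-1],[0,0,-1,0,0,0,-1],[0,0,-1,0,0,0,-1],[0,0,-1,0,0,0,-1],[0,0,-1,0,0,0,-1],[0,0,-1,0,0,0,-1]],
])

```text
clock: 11.5
position: [0.508, -0.2455, 0.2024]
tool_rot: [-3.137, 0.346, 2.995]
force: [0.1, -0.2, -1.5]
grip_width: 0.0306
finger_force: 59.9
```

```bash
cat > p4.py <<'E'
from plan2 import *
s=show(); q=np.array(s['qpos']); p=np.array(s['position']); A=rot(s['tool_rot'])
hd=-60; a=np.radians(hd-90); T=np.array([.512,-.0005,.041])+.0584*np.array([np.cos(a),np.sin(a),0]); Rs=frame(hd,20,-1)
print(T)
for mid in((.46,-.12,.27),(.45,-.03,.27)):
    q1=go(q,np.array(mid),A); 
    for i in(.33,.66,1): q1=go(q1,np.array(mid),A@R.from_rotvec(R.from_matrix(A.T@Rs).as_rotvec()*i).as_matrix())
    q1=go(q1,T,Rs); togo(mid,Rs,s); print('then',(Rs.T@(T+[0,0,.04]-mid)/.02).round(2))
E
python3 p4.py
```

```text
t 11.5 p [ 0.508  -0.2455  0.2024] q [ 1.06  0.44 -0.85  2.04  0.58  0.52  1.27] F [ 0.1 -0.2 -1.5] w 0.0306
[ 0.46142412 -0.0297      0.041     ]
[ 1.1   0.17 -1.05  2.16  0.32  0.58  1.25] worst 0.0
[ 0.68  0.31 -1.02  2.07  0.82  1.09  1.29] worst 0.0
[ 0.35  0.46 -0.98  2.16  1.15  1.48  1.52] worst 0.0
[ 0.11  0.61 -0.91  2.41  1.44  1.73  1.82] worst 0.0
[-0.2   1.22 -0.72  2.23  1.53  1.89  1.37] worst 0.0
shift now-axes [ 1.95  5.84 -4.32] target-axes [ 0.91 -1.06 -7.39] turn [  9.62   7.71 -20.59]
then [-10.21  -2.32  -0.41]
[ 0.88  0.1  -1.05  2.2   0.36  0.58  1.  ] worst 0.0
[ 0.48  0.32 -1.05  2.06  0.78  1.18  1.11] worst 0.0
[ 0.15  0.52 -1.01  2.1   1.04  1.61  1.4 ] worst 0.0
[-0.08  0.67 -0.96  2.32  1.28  1.85  1.76] worst 0.0
[-0.21  1.22 -0.7   2.23  1.53  1.87  1.37] worst 0.0
shift now-axes [ 3.03 10.22 -4.73] target-axes [ -0.51  -2.87 -11.29] turn [  9.62   7.71 -20.59]
then [-8.79 -0.5   3.49]
```

>>> move_arm([
  [[0.3,1,-0.47,0,0,0,-1],[0.3,1,-0.47,0,0,0,-1],[0.3,1,-0.47,0,0,0,-1],[0.3,1,-0.47,0,0,0,-1],[0.3,1,-0.47,0,0,0,-1],[0.3,1,-0.47,0,0,0,-1],[0.3,1,-0.47,0,0,0,-1],[0.3,1,-0.47,0,0,0,-1],[0.3,1,-0.47,0,0,0,-1],[0.3,1,-0.47,0,0,0,-1]],
])

```text
clock: 12.5
position: [0.45, -0.0337, 0.2691]
tool_rot: [-3.137, 0.346, 2.995]
force: [-0.7, -0.4, -2.5]
grip_width: 0.031
finger_force: 60.0
```

>>> move_arm([
  [[0,0,0,0.385,0.308,-0.824,-1],[0,0,0,0.385,0.308,-0.824,-1],[0,0,0,0.385,0.308,-0.824,-1],[0,0,0,0.385,0.308,-0.824,-1],[0,0,0,0.385,0.308,-0.824,-1],[0,0,0,0.385,0.308,-0.824,-1],[0,0,0,0.385,0.308,-0.824,-1],[0,0,0,0.385,0.308,-0.824,-1],[0,0,0,0.385,0.308,-0.824,-1],[0,0,0,0.385,0.308,-0.824,-1]],
])

```text
clock: 13.5
position: [0.4502, -0.0346, 0.269]
tool_rot: [-2.645, -0.206, -2.542]
force: [-0.1, -0.3, -1.5]
grip_width: 0.031
finger_force: 60.0
```

>>> move_arm([
  [[0,0,0,0.385,0.308,-0.824,-1],[0,0,0,0.385,0.308,-0.824,-1],[0,0,0,0.385,0.308,-0.824,-1],[0,0,0,0.385,0.308,-0.824,-1],[0,0,0,0.385,0.308,-0.824,-1],[0,0,0,0.385,0.308,-0.824,-1],[0,0,0,0.385,0.308,-0.824,-1],[0,0,0,0.385,0.308,-0.824,-1],[0,0,0,0.385,0.308,-0.824,-1],[0,0,0,0.385,0.308,-0.824,-1]],
])

```text
clock: 14.5
position: [0.4502, -0.0349, 0.269]
tool_rot: [-2.625, -0.938, -1.847]
force: [0.3, -0.2, -2.4]
grip_width: 0.0309
finger_force: 60.1
```

```bash
cat > p5.py <<'E'
from h import *
s=show(); hd=-60; a=np.radians(hd-90); T=np.array([.512,-.0005,.041])+.0584*np.array([np.cos(a),np.sin(a),0]); Rs=frame(hd,20,-1)
togo(T+[0,0,.04],Rs,s); print('up in target axes',(Rs.T@[0,0,1]).round(3))
E
python3 p5.py
```

```text
t 14.5 p [ 0.4502 -0.0349  0.269 ] q [ 0.05  0.59 -0.99  2.18  1.15  1.73  1.54] F [ 0.3 -0.2 -2.4] w 0.0309
shift now-axes [-7.82  2.18  4.79] target-axes [-8.82 -0.62  3.27] turn [ 1.91  1.53 -4.07]
up in target axes [ 0.94   0.    -0.342]
```

>>> move_arm([
  [[0,0,0,0.382,0.306,-0.814,-1],[0,0,0,0.382,0.306,-0.814,-1],[0,0,0,0.382,0.306,-0.814,-1],[0,0,0,0.382,0.306,-0.814,-1],[0,0,0,0.382,0.306,-0.814,-1],[-0.9,-0.06,0.33,0,0,0,-1],[-0.9,-0.06,0.33,0,0,0,-1],[-0.9,-0.06,0.33,0,0,0,-1],[-0.9,-0.06,0.33,0,0,0,-1],[-0.9,-0.06,0.33,0,0,0,-1]],
])

```text
clock: 15.5
position: [0.4562, -0.0321, 0.1727]
tool_rot: [-3.134, -1.222, -1.058]
force: [-0.2, 1.0, -1.4]
grip_width: 0.0309
finger_force: 60.1
```

```bash
python3 p5.py; python3 - <<'E'
from h import *
a,b=[grab_frame(n)['color'] for n in('top','side')]
o=np.hstack([cv2.resize(a[130:300,200:400],(400,340)),cv2.resize(b[130:300,200:400],(400,340))])
cv2.imwrite('pics/c4.png',cv2.cvtColor(o,cv2.COLOR_RGB2BGR))
E
```

```text
t 15.5 p [ 0.4562 -0.0321  0.1727] q [-0.16  0.91 -0.84  2.32  1.37  1.86  1.54] F [-0.2  1.  -1.4] w 0.0309
shift now-axes [-4.3  -0.27  1.59] target-axes [-4.3  -0.29  1.59] turn [ 0.02 -0.   -0.03]
up in target axes [ 0.94   0.    -0.342]
```

View pics/c4.png

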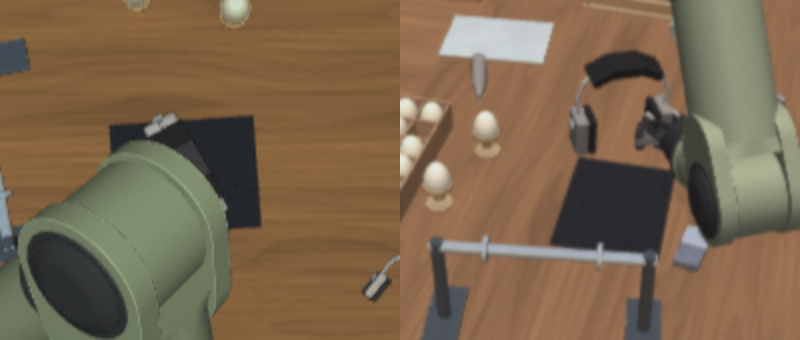

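The crops show the defenders held upright above the mat, gripped by the near cup. The far cup is at crop px (582,130) in the side view. Now lower.

>>> move_arm([
  [[-0.86,-0.06,0.32,0,0,0,-1],[-0.86,-0.06,0.32,0,0,0,-1],[-0.86,-0.06,0.32,0,0,0,-1],[-0.86,-0.06,0.32,0,0,0,-1],[-0.86,-0.06,0.32,0,0,0,-1],[-0.4,0,0.15,0,0,0,-1],[-0.4,0,0.15,0,0,0,-1],[-0.4,0,0.15,0,0,0,-1],[-0.2,0,0.07,0,0,0,-1],[0,0,0,0,0,0,-1]],
])

```text
clock: 16.6
position: [0.4628, -0.0291, 0.0512]
tool_rot: [-3.128, -1.221, -1.062]
force: [0.2, -0.6, -2.1]
grip_width: 0.031
finger_force: 60.2
```

```bash
cat > p6.py <<'E'
from h import *
s=p=show(); print('rpy',np.round(s['tool_rot'],3))
f=grab_frame('wrist'); cv2.imwrite('pics/w5.png',cv2.cvtColor(f['color'],cv2.COLOR_RGB2BGR))
E
python3 p6.py
```

```text
t 16.6 p [ 0.4628 -0.0291  0.0512] q [-0.22  1.19 -0.7   2.24  1.51  1.86  1.37] F [ 0.2 -0.6 -2.1] w 0.031
rpy [-3.128 -1.221 -1.062]
```

View pics/w5.png

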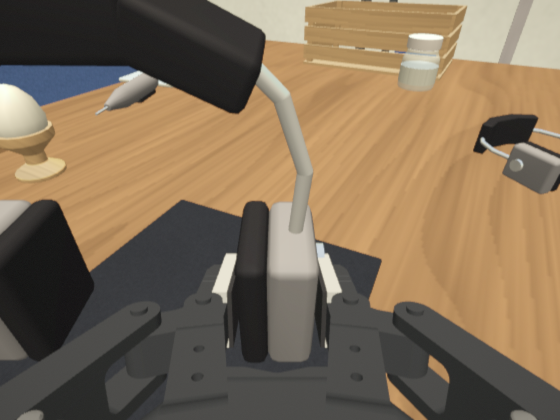

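The wrist view shows the held cup square between the pads at (277,280), with the mat just below it. Now lower in small steps until contact.

>>> move_arm([
  [[-0.12,0,0.04,0,0,0,-1],[-0.12,0,0.04,0,0,0,-1],[-0.12,0,0.04,0,0,0,-1],[-0.12,0,0.04,0,0,0,-1],[-0.05,0,0.02,0,0,0,-1],[0,0,0,0,0,0,-1],[0,0,0,0,0,0,-1],[0,0,0,0,0,0,-1],[0,0,0,0,0,0,-1],[0,0,0,0,0,0,-1]],
])

```text
clock: 17.65
position: [0.4628, -0.0288, 0.0402]
tool_rot: [-3.126, -1.221, -1.064]
force: [-1.8, 2.1, 2.3]
grip_width: 0.0307
finger_force: 60.5
```

>>> move_arm([
  [[-0.04,0,0.015,0,0,0,-1],[-0.02,0,0.01,0,0,0,-1],[0,0,0,0,0,0,-1],[0,0,0,0,0,0,-1],[0,0,0,0,0,0,-1],[0,0,0,0,0,0,-1],[0,0,0,0,0,0,-1],[0,0,0,0,0,0,-1],[0,0,0,0,0,0,-1],[0,0,0,0,0,0,-1]],
])

```text
clock: 18.65
position: [0.4629, -0.0288, 0.0401]
tool_rot: [-3.127, -1.224, -1.063]
force: [-9.7, 9.1, 21.2]
grip_width: 0.031
finger_force: 62.8
```

>>> move_arm([
  [[0.045,0,-0.015,0,0,0,-1],[0,0,0,0,0,0,-1],[0,0,0,0,0,0,-0.2],[0,0,0,0,0,0,-0.1],[0,0,0,0,0,0,0],[0,0,0,0,0,0,0.15],[0,0,0,0,0,0,0.3],[0,0,0,0,0,0,0.4],[0,0,0,0,0,0,0.4],[0,0,0,0,0,0,0.4]],
])

```text
clock: 19.65
position: [0.4628, -0.0289, 0.0397]
tool_rot: [-3.126, -1.221, -1.063]
force: [-1.2, 0.0, 0.0]
grip_width: 0.0601
finger_force: 0.0
```

>>> move_arm([
  [[0,0,-0.5,0,0,0,0.4],[0,0,-0.8,0,0,0,0.4],[0,0,-1,0,0,0,0.4],[0,0,-1,0,0,0,0.4],[0,0,-1,0,0,0,0.4],[0,0,-1,0,0,0,0.5],[0,0,-1,0,0,0,0.6],[0,0,0,0,0,0,0.8],[0,0,0,0,0,0,1],[0,0,0,0,0,0,1]],
])

```text
clock: 20.65
position: [0.4037, 0.0732, 0.0829]
tool_rot: [-3.127, -1.222, -1.063]
force: [-0.8, -0.1, -0.4]
grip_width: 0.0853
finger_force: 0.0
```

```bash
sed -i 's/w5/w6/' p6.py; python3 p6.py; cp p6.py look.py
```

```text
t 20.65 p [0.4037 0.0732 0.0829] q [-0.45  1.15 -0.8   2.18  1.24  1.89  1.31] F [-0.8 -0.1 -0.4] w 0.0853
rpy [-3.127 -1.222 -1.063]
```

View pics/w6.png

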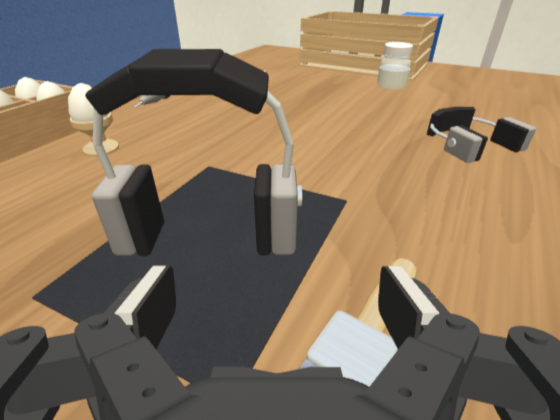

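The defenders stand on the mat, with cups at (128,210) and (277,210) and the crown at (180,75), released and clear. Next: turn the tool down for the crown grasp.

```bash
cat > p7.py <<'E'
from plan2 import *
s=show(); q=np.array(s['qpos']); A=rot(s['tool_rot']); p=np.array(s['position'])
z=A[:,2]; print('heading',np.degrees(np.arctan2(z[1],z[0])),'down',np.degrees(np.arcsin(-z[2])))
Rd=frame(30,90,1)
for mid in((.40,.05,.27),(.45,.03,.27)):
    q1=go(q,np.array(mid),A)
    for i in(.33,.66,1): q1=go(q1,np.array(mid),A@R.from_rotvec(R.from_matrix(A.T@Rd).as_rotvec()*i).as_matrix())
    q1=go(q1,np.array([.51,0,.25]),Rd); q1=go(q1,np.array([.51,0,.139]),Rd); q1=go(q1,np.array([.51,0,.35]),Rd)
    q2=go(q1,np.array([.544,.264,.35]),frame(-78.1,90,1),20); go(q2,np.array([.544,.264,.156]),frame(-78.1,90,1))
    togo(mid,Rd,s)
E
python3 p7.py
```

```text
t 20.7 p [0.4037 0.0731 0.0829] q [-0.45  1.15 -0.8   2.18  1.24  1.89  1.31] F [ 0.5 -0.9 -1.1] w 0.0854
heading -60.05255784752936 down 20.00135931089341
[-0.3   0.71 -0.99  2.26  1.07  1.93  1.62] worst 0.0
[-0.04  0.55 -1.04  2.08  0.89  1.7   1.53] worst 0.0
[ 0.29  0.4  -1.09  2.    0.65  1.39  1.47] worst 0.0
[ 0.72  0.25 -1.14  2.05  0.27  1.    1.54] worst 0.0
[ 0.63  0.47 -1.    1.84  0.45  1.08  1.55] worst 0.0
[ 0.53  0.61 -0.89  1.95  0.62  0.88  1.41] worst 0.0
[ 0.69  0.37 -1.06  1.7   0.34  1.27  1.65] worst 0.0
[-0.11  0.45 -0.65  1.47  0.28  1.31 -0.58] worst 0.0
[-0.15  0.63 -0.58  1.7   0.42  0.93 -0.69] worst 0.0
shift now-axes [ 9.11  0.69 -2.35] target-axes [ 0.74 -0.91 -9.36] turn [-9.07 -9.03 12.88]
[-0.2   0.7  -0.95  2.22  1.21  1.9   1.74] worst 0.0
[ 0.02  0.58 -1.01  2.01  0.99  1.7   1.63] worst 0.0
[ 0.32  0.47 -1.06  1.91  0.72  1.42  1.53] worst 0.0
[ 0.71  0.37 -1.13  1.95  0.38  1.06  1.51] worst 0.0
[ 0.66  0.49 -1.05  1.84  0.48  1.09  1.52] worst 0.0
[ 0.56  0.63 -0.93  1.95  0.65  0.89  1.38] worst 0.0
[ 0.72  0.39 -1.11  1.69  0.36  1.29  1.63] worst 0.0
[-0.09  0.46 -0.68  1.47  0.29  1.32 -0.59] worst 0.0
[-0.14  0.64 -0.61  1.7   0.44  0.94 -0.71] worst 0.0
shift now-axes [ 9.82 -0.98 -0.36] target-axes [-0.93 -3.02 -9.36] turn [-9.07 -9.03 12.88]
```

>>> move_arm([
  [[0.91,0.07,-0.24,0,0,0,1],[0.91,0.07,-0.24,0,0,0,1],[0.91,0.07,-0.24,0,0,0,1],[0.91,0.07,-0.24,0,0,0,1],[0.91,0.07,-0.24,0,0,0,1],[0.91,0.07,-0.24,0,0,0,1],[0.91,0.07,-0.24,0,0,0,1],[0.91,0.07,-0.24,0,0,0,1],[0.91,0.07,-0.24,0,0,0,1],[0.91,0.07,-0.24,0,0,0,1]],
])

```text
clock: 21.7
position: [0.3992, 0.0505, 0.2709]
tool_rot: [-3.128, -1.222, -1.063]
force: [0.7, -0.6, 0.1]
grip_width: 0.0849
finger_force: 0.0
```

>>> move_arm([
  [[0,0,0,-0.48,-0.475,0.68,1],[0,0,0,-0.48,-0.475,0.68,1],[0,0,0,-0.48,-0.475,0.68,1],[0,0,0,-0.48,-0.475,0.68,1],[0,0,0,-0.48,-0.475,0.68,1],[0,0,0,-0.48,-0.475,0.68,1],[0,0,0,-0.48,-0.475,0.68,1],[0,0,0,-0.48,-0.475,0.68,1],[0,0,0,-0.48,-0.475,0.68,1],[0,0,0,-0.48,-0.475,0.68,1]],
])

```text
clock: 22.7
position: [0.3992, 0.0506, 0.2701]
tool_rot: [-2.836, -0.549, -2.051]
force: [0.4, 0.5, -1.3]
grip_width: 0.0854
finger_force: 0.0
```

>>> move_arm([
  [[0,0,0,-0.475,-0.475,0.675,1],[0,0,0,-0.475,-0.475,0.675,1],[0,0,0,-0.475,-0.475,0.675,1],[0,0,0,-0.475,-0.475,0.675,1],[0,0,0,-0.475,-0.475,0.675,1],[0,0,0,-0.475,-0.475,0.675,1],[0,0,0,-0.475,-0.475,0.675,1],[0,0,0,-0.475,-0.475,0.675,1],[0,0,0,-0.475,-0.475,0.675,1],[0,0,0,0,0,0,1]],
])

```text
clock: 23.7
position: [0.3988, 0.049, 0.27]
tool_rot: [-3.141, -0.0, -2.624]
force: [1.1, 0.4, -0.3]
grip_width: 0.0854
finger_force: 0.0
```

```bash
cat > m2.py <<'E'
from h import *
s=show(); Rd=frame(30,90,1); togo((.512,0,.25),Rd,s)
f=grab_frame('wrist'); C=cam(f,s);K=f['intrinsics']; im=f['color']; hsv=cv2.cvtColor(im,cv2.COLOR_RGB2HSV)
X=np.array([np.cos(np.radians(120)),np.sin(np.radians(120)),0]);Y=np.array([-X[1],X[0],0])
for nm,P in dict(crown=np.array([.512,0,.151]),ce1=np.array([.512,0,.151])+.025*Y,ce2=np.array([.512,0,.151])-.025*Y).items(): print(nm,proj(K,C,P).round(1))
cv2.imwrite('pics/w7.png',cv2.cvtColor(im,cv2.COLOR_RGB2BGR))
E
python3 m2.py
```

```text
t 23.7 p [0.3988 0.049  0.27  ] q [ 0.65  0.22 -1.04  2.06  0.23  0.99  1.58] F [ 1.1  0.4 -0.3] w 0.0854
shift now-axes [-3.7  -4.93  1.  ] target-axes [-3.67 -4.95  1.  ] turn [-0.   -0.   -0.05]
crown [162.6 290.4]
ce1 [159.7 263.2]
ce2 [165.4 316.3]
```

>>> move_arm([
  [[-0.62,-0.82,0.15,0,0,0,1],[-0.62,-0.82,0.15,0,0,0,1],[-0.62,-0.82,0.15,0,0,0,1],[-0.62,-0.82,0.15,0,0,0,1],[-0.62,-0.82,0.15,0,0,0,1],[-0.62,-0.82,0.15,0,0,0,1],[0,0,0,0,0,0,1],[0,0,0,0,0,0,1],[0,0,0,0,0,0,1],[0,0,0,0,0,0,1]],
])

```text
clock: 24.75
position: [0.5125, 0.0036, 0.2525]
tool_rot: [-3.14, -0.0, -2.616]
force: [-0.4, -0.3, 0.8]
grip_width: 0.0854
finger_force: 0.0
```

```bash
sed -i 's/w7/w8/' m2.py; cat >> m2.py <<'E'
m=((hsv[...,2]>95)&(hsv[...,1]<60)).astype(np.uint8); m[330:]=0
cs,_=cv2.findContours(m,cv2.RETR_EXTERNAL,cv2.CHAIN_APPROX_NONE)
for c in cs:
    if cv2.contourArea(c)>40: r=cv2.minAreaRect(c); print(np.round(r[0],1),np.round(r[1],1),round(r[2],1),onz(K,C,*r[0],.065)[:2].round(4))
for nm,sy in(('cup_a',.067),('cup_b',-.067)): print(nm,proj(K,C,np.array([.512,0,.065])+sy*Y).round(1))
g=cv2.GaussianBlur(cv2.cvtColor(im,cv2.COLOR_RGB2GRAY),(3,3),0)
big=cv2.convertScaleAbs(im,alpha=2.2,beta=10); cv2.imwrite('pics/w8.png',cv2.cvtColor(big,cv2.COLOR_RGB2BGR))
E
python3 m2.py
```

```text
t 24.75 p [0.5125 0.0036 0.2525] q [ 0.57  0.45 -0.93  1.84  0.41  1.06  1.58] F [-0.4 -0.3  0.8] w 0.0854
shift now-axes [ 0.11 -0.14  0.13] target-axes [ 0.11 -0.14  0.13] turn [-0.01 -0.    0.01]
crown [275.8 209. ]
ce1 [275.8 175.3]
ce2 [275.7 240.9]
[ 15. 303.] [10. 30.] 90.0 [ 0.7656 -0.1795]
[546.5 310. ] [38. 25.] 90.0 [0.4839 0.3227]
[415.1 293.2] [68.8 27. ] 66.5 [0.5389 0.1873]
[137.5 293. ] [27.9 68.8] 23.5 [ 0.6879 -0.0698]
[497.1 200.8] [93.9 43.7] 19.8 [0.4159 0.1966]
[274. 119.] [32. 50.] 90.0 [ 0.4587 -0.0331]
[397.9  91.5] [75.9 45.7] 39.8 [0.3814 0.0521]
cup_a [276.2 114.2]
cup_b [276.  249.4]
```

View pics/w8.png

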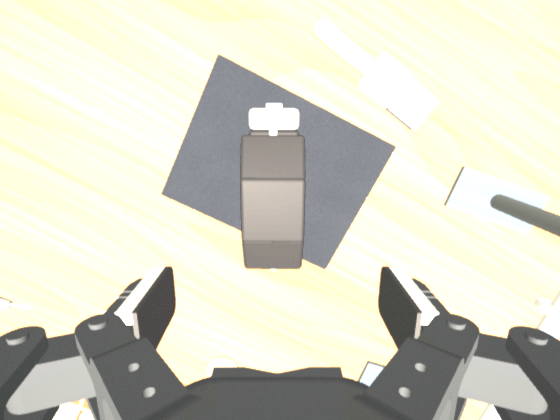

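The wrist view shows the cushion at cols 241–305 with its flat middle at rows 181–240. It is centred at about (273,210) and aligned with the tool, ready for a crown grasp.

```bash
python3 - <<'E'
from h import *
s=show(); f=grab_frame('wrist');C=cam(f,s);K=f['intrinsics']
c=onz(K,C,273,210.5,.151);print(c); Rd=frame(30,90,1); togo((c[0],c[1],.136),Rd,s)
E
```

```text
t 24.8 p [0.5126 0.0035 0.2525] q [ 0.57  0.45 -0.93  1.84  0.41  1.06  1.58] F [-1.3 -0.1  0.7] w 0.0852
[ 0.5140847  -0.00131561  0.151     ]
shift now-axes [ 0.05 -0.24  5.83] target-axes [ 0.05 -0.25  5.83] turn [-0.01 -0.    0.01]
```

>>> move_arm([
  [[0.05,-0.24,0.8,0,0,0,1],[0,0,1,0,0,0,1],[0,0,1,0,0,0,1],[0,0,1,0,0,0,1],[0,0,1,0,0,0,1],[0,0,0.7,0,0,0,1],[0,0,0.33,0,0,0,1],[0,0,0,0,0,0,0.6],[0,0,0,0,0,0,0.35],[0,0,0,0,0,0,0.2]],
], grip_force=40)

```text
clock: 25.85
position: [0.5149, -0.0014, 0.1364]
tool_rot: [-3.14, 0.001, -2.618]
force: [-0.2, 0.7, 0.5]
grip_width: 0.0514
finger_force: 0.3
```

>>> move_arm([
  [[0,0,0,0,0,0,0],[0,0,0,0,0,0,-1],[0,0,0,0,0,0,-1],[0,0,0,0,0,0,-1],[0,0,0,0,0,0,-1],[0,0,0,0,0,0,-1],[0,0,0,0,0,0,-1],[0,0,0,0,0,0,-1],[0,0,0,0,0,0,-1],[0,0,0,0,0,0,-1]],
])

```text
clock: 26.85
position: [0.5148, -0.0013, 0.1366]
tool_rot: [-3.14, 0.001, -2.618]
force: [-3.3, 0.2, 9.4]
grip_width: 0.0468
finger_force: 40.1
```

>>> move_arm([
  [[0,0,-0.2,0,0,0,-1],[0,0,-0.5,0,0,0,-1],[0,0,-1,0,0,0,-1],[0,0,-1,0,0,0,-1],[0,0,-1,0,0,0,-1],[0,0,-1,0,0,0,-1],[0,0,-1,0,0,0,-1],[0,0,-1,0,0,0,-1],[0,0,-1,0,0,0,-1],[0,0,-1,0,0,0,-1]],
], grip_force=60)

```text
clock: 27.85
position: [0.5141, -0.0013, 0.3113]
tool_rot: [-3.141, 0.0, -2.617]
force: [0.2, -0.6, -2.0]
grip_width: 0.0463
finger_force: 62.4
```

```bash
cat > p8.py <<'E'
from h import *
s=show(); f=grab_frame('side');K=f['intrinsics'];C=cam(f); im=f['color']; hsv=cv2.cvtColor(im,cv2.COLOR_RGB2HSV)
# collar positions in side view: light low-saturation columns along projected bar, vertical extent peaks
mid=np.array([.544,.264,.142]); e=np.radians(11.87); u=np.array([np.cos(e),np.sin(e),0])
for t in(-.14,-.075,0,.075,.14): print(t,proj(K,C,mid+u*t).round(1))
m=((hsv[...,1]<60)&(hsv[...,2]>110)).astype(np.uint8)
x0,x1=205,340; 
for x in range(x0,x1,3): 
    r=np.flatnonzero(m[225:290,x]); print(x,(225+r.min(),225+r.max()) if len(r) else None,end=' ')
print(); togo((.544,.264,.34),frame(-78.1,90,1),s)
E
python3 p8.py
```

```text
t 27.85 p [ 0.5141 -0.0013  0.3113] q [ 0.62  0.39 -0.96  1.75  0.34  1.18  1.65] F [ 0.2 -0.6 -2. ] w 0.0463
-0.14 [325.4 259.3]
-0.075 [300.5 257.8]
0 [272.  256.1]
0.075 [243.6 254.5]
0.14 [219.1 253. ]
205 None 208 None 211 None 214 (np.int64(251), np.int64(254)) 217 None 220 (np.int64(253), np.int64(255)) 223 (np.int64(250), np.int64(255)) 226 (np.int64(250), np.int64(255)) 229 (np.int64(251), np.int64(256)) 232 (np.int64(251), np.int64(273)) 235 (np.int64(251), np.int64(256)) 238 (np.int64(251), np.int64(256)) 241 (np.int64(249), np.int64(260)) 244 (np.int64(249), np.int64(257)) 247 (np.int64(252), np.int64(257)) 250 (np.int64(252), np.int64(257)) 253 (np.int64(252), np.int64(257)) 256 (np.int64(252), np.int64(257)) 259 (np.int64(253), np.int64(258)) 262 (np.int64(253), np.int64(258)) 265 (np.int64(253), np.int64(258)) 268 (np.int64(253), np.int64(258)) 271 (np.int64(253), np.int64(258)) 274 (np.int64(254), np.int64(259)) 277 (np.int64(254), np.int64(259)) 280 (np.int64(254), np.int64(259)) 283 (np.int64(254), np.int64(259)) 286 (np.int64(254), np.int64(259)) 289 (np.int64(255), np.int64(260)) 292 (np.int64(255), np.int64(260)) 295 (np.int64(255), np.int64(260)) 298 (np.int64(255), np.int64(261)) 301 (np.int64(255), np.int64(260)) 304 (np.int64(256), np.int64(261)) 307 (np.int64(256), np.int64(261)) 310 (np.int64(256), np.int64(261)) 313 (np.int64(256), np.int64(261)) 316 (np.int64(256), np.int64(261)) 319 (np.int64(257), np.int64(262)) 322 (np.int64(260), np.int64(261)) 325 None 328 (np.int64(257), np.int64(262)) 331 None 334 None 337 (np.int64(258), np.int64(259)) 
shift now-axes [-7.93 10.73 -1.44] target-axes [12.67  4.2  -1.43] turn [-0.000e+00  1.000e-02  1.802e+01]
```

>>> move_arm([
  [[0,0,-0.15,0,0,1,-1],[0,0,-0.15,0,0,1,-1],[0,0,-0.15,0,0,1,-1],[0,0,-0.15,0,0,1,-1],[0,0,-0.15,0,0,1,-1],[0,0,-0.15,0,0,1,-1],[0,0,-0.15,0,0,1,-1],[0,0,-0.15,0,0,1,-1],[0,0,-0.15,0,0,1,-1],[0,0,-0.15,0,0,1,-1]],
])

```text
clock: 28.9
position: [0.5142, -0.0012, 0.3403]
tool_rot: [-3.142, 0.001, 2.615]
force: [0.4, -0.1, -2.1]
grip_width: 0.0463
finger_force: 62.4
```

>>> move_arm([
  [[0,0,0,0,0,1,-1],[0,0,0,0,0,1,-1],[0,0,0,0,0,1,-1],[0,0,0,0,0,1,-1],[0,0,0,0,0,1,-1],[0,0,0,0,0,1,-1],[0,0,0,0,0,1,-1],[0,0,0,0,0,1,-1],[0,0,0,0,0,0,-1],[0,0,0,0,0,0,-1]],
])

```text
clock: 29.9
position: [0.5143, -0.0011, 0.34]
tool_rot: [3.141, 0.001, 1.784]
force: [-0.1, 0.3, -2.5]
grip_width: 0.0466
finger_force: 62.4
```

```bash
cat > p9.py <<'E'
from h import *
s=show(); togo((.544,.265,.34),frame(-78.1,90,1),s)
E
python3 p9.py
```

```text
t 29.9 p [ 0.5143 -0.0011  0.34  ] q [ 0.36  0.28 -0.6   1.72  0.17  1.19 -0.07] F [-0.1  0.3 -2.5] w 0.0466
shift now-axes [12.69  4.27 -0.  ] target-axes [12.71  4.2   0.  ] turn [0.   0.01 0.06]
```

>>> move_arm([
  [[0.97,0.33,0,0,0,0.05,-1],[0.97,0.33,0,0,0,0,-1],[0.97,0.33,0,0,0,0,-1],[0.97,0.33,0,0,0,0,-1],[0.97,0.33,0,0,0,0,-1],[0.97,0.33,0,0,0,0,-1],[0.97,0.33,0,0,0,0,-1],[0.97,0.33,0,0,0,0,-1],[0.97,0.33,0,0,0,0,-1],[0.97,0.33,0,0,0,0,-1]],
])

```text
clock: 30.9
position: [0.5395, 0.2028, 0.3397]
tool_rot: [3.141, 0.0, 1.779]
force: [0.7, 0.5, -2.0]
grip_width: 0.0466
finger_force: 62.4
```

>>> move_arm([
  [[0.97,0.33,0,0,0,0,-1],[0.97,0.33,0,0,0,0,-1],[0.97,0.33,0,0,0,0,-1],[0,0,0,0,0,0,-1],[0,0,0,0,0,0,-1],[0,0,0,0,0,0,-1],[0,0,0,0,0,0,-1],[0,0,0,0,0,0,-1],[0,0,0,0,0,0,-1],[0,0,0,0,0,0,-1]],
])

```text
clock: 31.9
position: [0.5471, 0.2629, 0.3397]
tool_rot: [3.141, 0.001, 1.775]
force: [0.3, -0.3, -2.5]
grip_width: 0.0463
finger_force: 62.5
```

```bash
cat >> p9.py <<'E'
f=grab_frame('wrist');C=cam(f,s);K=f['intrinsics'];hsv=cv2.cvtColor(f['color'],cv2.COLOR_RGB2HSV)
mid=np.array([.544,.265,.142]); e=np.radians(11.87); u=np.array([np.cos(e),np.sin(e),0])
for t in(-.14,-.1,-.075,0,.075,.1,.14): print(t,proj(K,C,mid+u*t).round(1))
m=((hsv[...,1]<60)&(hsv[...,2]>110)).astype(np.uint8)
for x in (150,170,190,210,230,320,340,360,380,400):
    d=np.diff(np.r_[0,m[:330,x],0].astype(int)); print(x,list(zip(np.flatnonzero(d==1),np.flatnonzero(d==-1)-1)))
cv2.imwrite('pics/w9.png',cv2.cvtColor(f['color'],cv2.COLOR_RGB2BGR))
E
python3 p9.py
```

```text
t 31.9 p [0.5471 0.2629 0.3397] q [-0.11  0.46 -0.65  1.48  0.29  1.29 -0.58] F [ 0.3 -0.3 -2.5] w 0.0463
shift now-axes [ 0.13 -0.13 -0.02] target-axes [ 0.13 -0.13 -0.02] turn [ 0.    0.01 -0.03]
-0.14 [134.  180.7]
-0.1 [173.9 180.6]
-0.075 [198.8 180.5]
0 [273.6 180.3]
0.075 [348.4 180. ]
0.1 [373.3 180. ]
0.14 [413.2 179.8]
150 [(np.int64(172), np.int64(187)), (np.int64(249), np.int64(257))]
170 [(np.int64(121), np.int64(155)), (np.int64(172), np.int64(199))]
190 [(np.int64(121), np.int64(199)), (np.int64(290), np.int64(295))]
210 [(np.int64(173), np.int64(187)), (np.int64(256), np.int64(275))]
230 []
320 []
340 [(np.int64(174), np.int64(188)), (np.int64(256), np.int64(268))]
360 [(np.int64(156), np.int64(201)), (np.int64(283), np.int64(297))]
380 [(np.int64(122), np.int64(156)), (np.int64(173), np.int64(201))]
400 [(np.int64(173), np.int64(188))]
```

The bar lines up within a pixel of the prediction (row 180). Now lower over it.

>>> move_arm([
  [[0.13,-0.13,0.5,0,0,-0.03,-1],[0,0,1,0,0,0,-1],[0,0,1,0,0,0,-1],[0,0,1,0,0,0,-1],[0,0,1,0,0,0,-1],[0,0,1,0,0,0,-1],[0,0,1,0,0,0,-1],[0,0,1,0,0,0,-1],[0,0,0.7,0,0,0,-1],[0,0,0.4,0,0,0,-1]],
])

```text
clock: 32.95
position: [0.5434, 0.2649, 0.1661]
tool_rot: [-3.14, 0.001, 1.779]
force: [-0.5, -0.4, -1.6]
grip_width: 0.046
finger_force: 62.5
```

>>> move_arm([
  [[0,0,0.15,0,0,0,-1],[0,0,0.1,0,0,0,-1],[0,0,0.1,0,0,0,-1],[0,0,0.06,0,0,0,-1],[0,0,0,0,0,0,-1],[0,0,0,0,0,0,-1],[0,0,0,0,0,0,-1],[0,0,0,0,0,0,-1],[0,0,0,0,0,0,-1],[0,0,0,0,0,0,-1]],
])

```text
clock: 33.95
position: [0.544, 0.265, 0.1594]
tool_rot: [3.141, 0.001, 1.779]
force: [-0.6, 0.4, -2.3]
grip_width: 0.0464
finger_force: 62.5
```

>>> move_arm([
  [[0,0,0.08,0,0,0,-1],[0,0,0.08,0,0,0,-1],[0,0,0.05,0,0,0,-1],[0,0,0.04,0,0,0,-1],[0,0,0,0,0,0,-1],[0,0,0,0,0,0,-1],[0,0,0,0,0,0,-1],[0,0,0,0,0,0,-1],[0,0,0,0,0,0,-1],[0,0,0,0,0,0,-1]],
])

```text
clock: 34.95
position: [0.5441, 0.265, 0.1544]
tool_rot: [3.141, 0.001, 1.779]
force: [-0.4, -0.1, -2.8]
grip_width: 0.0465
finger_force: 62.5
```

>>> move_arm([
  [[0,0,0.03,0,0,0,-1],[0,0,0.03,0,0,0,-1],[0,0,0.02,0,0,0,-1],[0,0,0,0,0,0,-1],[0,0,0,0,0,0,-1],[0,0,0,0,0,0,-1],[0,0,0,0,0,0,-1],[0,0,0,0,0,0,-1],[0,0,0,0,0,0,-1],[0,0,0,0,0,0,-1]],
])

```text
clock: 35.95
position: [0.5441, 0.265, 0.1536]
tool_rot: [3.141, 0.001, 1.779]
force: [-3.9, -3.2, 10.6]
grip_width: 0.0464
finger_force: 64.1
```

Contact is at the predicted height. Releasing slowly.

>>> move_arm([
  [[0,0,-0.02,0,0,0,-1],[0,0,0,0,0,0,-1],[0,0,0,0,0,0,0.1],[0,0,0,0,0,0,0.15],[0,0,0,0,0,0,0.2],[0,0,0,0,0,0,0.3],[0,0,0,0,0,0,0.4],[0,0,0,0,0,0,0.5],[0,0,0,0,0,0,0.5],[0,0,0,0,0,0,0.5]],
])

```text
clock: 36.95
position: [0.544, 0.265, 0.1532]
tool_rot: [3.141, 0.001, 1.779]
force: [-0.0, 0.4, 0.5]
grip_width: 0.0644
finger_force: 0.0
```

>>> move_arm([
  [[0,0,-0.2,0,0,0,0.5],[0,0,-0.4,0,0,0,0.5],[0,0,-0.7,0,0,0,0.5],[0,0,-1,0,0,0,0.5],[0,0,-1,0,0,0,0.5],[0,0,-1,0,0,0,0.5],[0,0,-1,0,0,0,0.5],[0,0,-1,0,0,0,0.5],[0,0,0,0,0,0,0.5],[0,0,0,0,0,0,0.5]],
])

```text
clock: 37.95
position: [0.5441, 0.2651, 0.2802]
tool_rot: [3.14, 0.0, 1.779]
force: [0.2, -0.1, 0.1]
grip_width: 0.064
finger_force: 0.0
```

```bash
python3 - <<'E'
from h import *
s=show()
mid=np.array([.544,.265,.150]); e=np.radians(11.9); u=np.array([np.cos(e),np.sin(e),0]); v=np.array([-u[1],u[0],0])
f=grab_frame('side');K=f['intrinsics'];C=cam(f);hsv=cv2.cvtColor(f['color'],cv2.COLOR_RGB2HSV)
cv2.imwrite('pics/s9.png',cv2.cvtColor(f['color'],cv2.COLOR_RGB2BGR))
O=mid-[0,0,.056]
for sy in(1,-1): print('cup outer pred',proj(K,C,O+v*sy*.075-[0,0,.043]).round(1))
print('crown pred',proj(K,C,O+[0,0,.074]).round(1))
# near (+y) cup grey blob in side view
m=((hsv[...,1]<70)&(hsv[...,2]>80)).astype(np.uint8)
n,l,st,ce=cv2.connectedComponentsWithStats(m[262:330,235:320])
for i in range(1,n):
    if st[i,4]>40:
        r=cv2.minAreaRect(np.argwhere(l==i)[:,::-1].astype(np.float32)); print('blob',ce[i]+[235,262],st[i].tolist(),np.round(r[1],1),round(r[2],1))
f=grab_frame('wrist');K=f['intrinsics'];C=cam(f,s);im=f['color'];cv2.imwrite('pics/w10.png',cv2.cvtColor(im,cv2.COLOR_RGB2BGR))
hsv=cv2.cvtColor(im,cv2.COLOR_RGB2HSV)
P=proj(K,C,O+[0,0,.074]);print('wrist crown pred',P, 'flat ends',proj(K,C,O+[0,0,.074]+v*.025),proj(K,C,O+[0,0,.074]-v*.025),'sides',proj(K,C,O+[0,0,.074]+u*.024),proj(K,C,O+[0,0,.074]-u*.024))
d=((hsv[...,2]<75)&(hsv[...,1]<110)).astype(np.uint8); d[300:]=0
n,l,st,ce=cv2.connectedComponentsWithStats(d)
for i in range(1,n):
    if st[i,4]>800: r=cv2.minAreaRect(np.argwhere(l==i)[:,::-1].astype(np.float32));print('dark',ce[i].round(1),st[i].tolist(),np.round(r[1],1),round(r[2],1))
g=cv2.cvtColor(im,cv2.COLOR_RGB2GRAY);print(g[100:290:5,int(P[0])].tolist())
E
```

```text
t 37.95 p [0.5441 0.2651 0.2802] q [-0.12  0.51 -0.64  1.57  0.32  1.17 -0.62] F [ 0.2 -0.1  0.1] w 0.064
cup outer pred [269.4 301.4]
cup outer pred [274.6 260.3]
crown pred [271.8 249.3]
blob [269.4        294.84197531] [26, 7, 18, 39, 405] [38. 17.] 90.0
blob [315.59605911 295.1182266 ] [77, 17, 8, 32, 203] [31.  7.] 90.0
wrist crown pred [275.88980539 204.71749003] flat ends [275.86406674 172.29386259] [275.91423814 235.49604927] sides [307.2365259  204.69238009] [244.5316574  204.74260914]
dark [276.9 195.2] [247, 127, 62, 136, 5874] [135.  61.] 90.0
dark [223.3 288. ] [174, 260, 109, 40, 2179] [108.  39.] -0.0
[168, 180, 195, 165, 164, 200, 200, 92, 59, 61, 60, 61, 63, 63, 64, 64, 70, 78, 78, 75, 74, 74, 72, 71, 70, 69, 67, 66, 54, 54, 53, 53, 52, 155, 149, 144, 139, 65]
```

```bash
python3 - <<'E'
from h import *
s=observe()
mid=np.array([.544,.265,.150]); e=np.radians(11.9); u=np.array([np.cos(e),np.sin(e),0]); v=np.array([-u[1],u[0],0])
fs=grab_frame('side');fw=grab_frame('wrist');Cs=cam(fs);Cw=cam(fw,s)
for dy in(0,.003,-.003):
  for th in(-4,0,4):
    A=R.from_rotvec(u*np.radians(th)).as_matrix(); W=lambda y,z:mid+A@(v*(y+dy)+np.array([0,0,z-.056]))
    print(dy,th,'side cupA top/bot rows',[proj(fs['intrinsics'],Cs,W(.075,z))[1].round(1) for z in(-.012,-.074)],'crown top row',proj(fs['intrinsics'],Cs,W(0,.074))[1].round(1),
     'wrist flat',[proj(fw['intrinsics'],Cw,W(y,.074))[1].round(1) for y in(.025,-.025)],'ends',[proj(fw['intrinsics'],Cw,W(y,.043))[1].round(1) for y in(.052,-.052)],'cup tops',[proj(fw['intrinsics'],Cw,W(y,-.012))[1].round(1) for y in(.075,-.075)])
hs=cv2.cvtColor(fs['color'],cv2.COLOR_RGB2HSV);g=cv2.cvtColor(fs['color'],cv2.COLOR_RGB2GRAY);print('side col269',list(zip(range(240,320,2),g[240:320:2,269].tolist())))
g=cv2.cvtColor(fw['color'],cv2.COLOR_RGB2GRAY);print('wrist col277',list(zip(range(96,280,2),g[96:280:2,277].tolist())))
E
```

```text
0 -4 side cupA top/bot rows [np.float64(293.4), np.float64(307.3)] crown top row 249.6 wrist flat [np.float64(170.3), np.float64(234.9)] ends [np.float64(133.8), np.float64(254.9)] cup tops [np.float64(110.2), np.float64(258.4)]
0 0 side cupA top/bot rows [np.float64(293.6), np.float64(308.9)] crown top row 249.3 wrist flat [np.float64(172.3), np.float64(235.8)] ends [np.float64(132.8), np.float64(252.4)] cup tops [np.float64(104.7), np.float64(252.3)]
0 4 side cupA top/bot rows [np.float64(293.6), np.float64(310.3)] crown top row 249.0 wrist flat [np.float64(174.5), np.float64(236.4)] ends [np.float64(132.0), np.float64(249.8)] cup tops [np.float64(99.4), np.float64(246.2)]
0.003 -4 side cupA top/bot rows [np.float64(294.4), np.float64(308.2)] crown top row 250.5 wrist flat [np.float64(166.3), np.float64(231.2)] ends [np.float64(130.1), np.float64(251.6)] cup tops [np.float64(106.9), np.float64(255.7)]
0.003 0 side cupA top/bot rows [np.float64(294.5), np.float64(309.8)] crown top row 250.1 wrist flat [np.float64(168.3), np.float64(232.2)] ends [np.float64(129.0), np.float64(249.3)]
[... 1806 characters left out ...]
(154, 61), (156, 61), (158, 62), (160, 62), (162, 63), (164, 63), (166, 63), (168, 64), (170, 64), (172, 64), (174, 64), (176, 64), (178, 53), (180, 68), (182, 78), (184, 79), (186, 76), (188, 77), (190, 78), (192, 78), (194, 75), (196, 75), (198, 76), (200, 73), (202, 74), (204, 74), (206, 74), (208, 73), (210, 72), (212, 72), (214, 71), (216, 71), (218, 70), (220, 70), (222, 70), (224, 68), (226, 69), (228, 68), (230, 68), (232, 67), (234, 66), (236, 63), (238, 58), (240, 53), (242, 53), (244, 53), (246, 53), (248, 53), (250, 54), (252, 54), (254, 54), (256, 53), (258, 53), (260, 51), (262, 68), (264, 166), (266, 148), (268, 144), (270, 141), (272, 139), (274, 139), (276, 141), (278, 144)]
```

```bash
python3 -c "
from workcell import job_done; print(job_done())"
```

```text
the job is handed in; nothing more can be done
None
```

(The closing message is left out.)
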